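Wind the tin carousel to its empty seat and load the last tin

ROBOT

A 6-joint arm with a two-finger parallel gripper is mounted at the origin on the work surface. World frame = base frame: x ahead of the robot, y to its left, z up, the work surface at z = 0. Lengths are in m, angles in rad, forces in N, time in s.
With the tool pointing down it reaches from about 0.35 to 0.975 m from the base axis. Payload 17.4 kg.
Tool frame: the origin (TCP) lies where the fingers leave the gripper's body, on its centre line; the fingertips stand 73 mm ahead of it and the grasp point (between the pads) lies 54 mm ahead of it; z points along the fingers, y is the direction in which the jaws open and shut (so a half turn about z gives the same grasp; the last joint's range is limited). The gripper opens to 85 mm and grips with 20 to 120 N. Pads are 22 mm wide; open, the fingers measure 114 mm over their backs; the gripper's body (76 mm by 85 mm) begins 54 mm behind the grasp point. The pads swing forward as they close: fully open they stand 13 mm farther back than shut.
Start: joints at [1.252, 0.116, 1.442, -0, 1.584, -0.038], TCP at [0.187, 0.649, 0.304] pointing down, gripper open.
Joint ranges: [-2.83, 2.83], [-0.83, 2.19], [0.07, 2.5], [-1.14, 4.28], [0.01, 3], [-2.97, 2.97]. Speed limits (rad/s): [1.89, 1.89, 2.22, 3.14, 3.14, 3.14].

INTERFACE

Orientations are given as a unit quaternion [w, x, y, z].
In Python, from bench import manip gives the robot as it stands.
- The arm moves only by the tool drive_tool, never from a script. Its argument "series" is a list of rows, each an object with "delta_pos": the shift along the world's x, y, z in mm, a list of three; "yaw": the turn about the world's z in rad; "grip": the finger opening in mm, from 0 to 85.4. A call has exactly 5 rows; each row shifts and turns the commanded pose from where the row before left it; what a row does not reach is not made up. A row lasts 1/12 s, in which the tool goes at most 41.7 mm and 7.16 degrees, less where a joint would pass 70% of its speed; a pose out of reach is approached as far as the arm can. A call with a gripper value outside its range is refused whole. The fingers move at their own pace and stop on an object; the grip force is fixed at half the most. Time passes only in rows, so rows that do not move let the fingers close, or fill a call up. It gives the time, the measured TCP pose, the force and the opening at its end, in the units of the state.
- manip.observe(): the state, without advancing time (a new reading comes with each control period).
- manip.snapshot(name): name is "scene" or "side" or "wrist"; returns a dict with "img" (384x512x3 uint8, red, green, blue), "camera_matrix" (3x3 intrinsics, pixels), "dist_coeffs" ([k1, k2, p1, p2, k3] as OpenCV has them; the pictures are not rectified), "pose" (4x4, takes a point from camera to world coordinates). Camera axes: x right, y down, z forward; pixel columns grow to the right and rows downward; lengths in m; the calibration is good to about 2 mm. A picture is of the moment at which its call begins. There is no depth.
- manip.sign_off(): hands the job in, once; it reports no verdict.
Trained networks look in a picture, given as the dict that the camera call returned (one of the last four; its "shot" number tells which), for a name from the list of things; names that differ only in an ending like _2 or _b are one class to them, and where a whole thing is asked for, a point or a joint stands for the part that bears it (a point fixed in the world has none). Each returns a list of dicts, best first, with "p" (0 to 1); they miss things now and then, are a little off and sometimes report something else, mostly with a low value. They report only what shows in the picture. A call takes as long as a camera call. They do not tell look-alikes from the thing itself.
- manip.search_frame(thing, picture): "bbox" ([centre column, centre row, width, height] in pixels, round what is visible of it).
The state is a dict: "clock": time; "joint_pos": joint angles; "qvel": joint speeds; "joint_efforts": joint torques, N m; "position": TCP position; "tool_rot": TCP orientation; "force": force on the tool from outside, world axes, zero at the start; "wrist_torque": the same for the moment, N m; "width": finger opening in m.
Only numpy, scipy, OpenCV 4.12 (cv2) and the standard library are available. Lean on these libraries where they do the work, as an engineer would, in place of code of your own. Each camera call takes 0.05 s, during which the arm holds its last target.

TASK

Wind the crank of the covered tin carousel clockwise, turn after turn, until the empty seat has come round to the opening at the front and the carousel bears against its stop; pull it up snug there for a moment, but do not force the crank. Then take the tin from the blue saucer and set it down upright in the empty seat, and leave the lunchbox, the tumbler and the ladle rest undisturbed.

Things in the scene. Friction and masses are not known exactly. Their poses are not given: they have to be found in the camera images.
- unit: Fixed white carousel housing: round base 224 mm across and, on its +y side, a gearbox tower 75 x 75 x 96 mm with the crank on top. Origin on the counter under the turntable's centre; -x points to the front opening, z up. A clear hood 4 mm thick, upper face 96 mm above the counter, covers the turntable but for a front slot 92 mm wide (unit y within 46 mm, x below -2 mm).
- drum: Grey turntable 208 mm across in the housing; origin on the counter under its vertical axis, as the unit's. Worm drive: winding the crank clockwise (seen from above) turns it clockwise too, 15 degrees for each whole crank turn. It stops dead when the empty seat is in the opening, 2.7 to 3.8 crank turns from the start. Six seats 60 degrees apart, five with fixed tins.
- crank_axis (a point): Fixed point on the crank's vertical axis, at the height of the knob's middle, 139 mm above the counter. Wind clockwise seen from above. Winding freely takes 1 to 2 N sideways at the knob. The knob's foot is sprung sideways: once the turntable is on its stop, the force at the knob rises 2.5 N for each mm that the knob is led on along its circle.
- knob: Black upright crank knob, 22 mm across, 42 mm tall (118 to 160 mm above the counter; the steel foot below it tops out at 117 mm), origin at its middle. Spins freely on its pin: hold it and lead it round, hand not turning. It circles 45 mm from the axis, with 5 mm free slide in or out along the arm. Snug is 9 to 20 N along its circle, for half a second; over 25 N harms the drive.
- pocket (a point): Centre of the empty seat's floor on the turntable, 30 mm above the counter, 70 mm from the turntable's centre; moves with the turntable. The seat is a square recess 46 mm wide inside, with walls 3 mm thick and 8 mm high, sides radial and tangential. At the start it lies under the hood.
- gate (a point): Fixed point in the middle of the front opening, 70 mm from the turntable's centre to the unit's -x, 30 mm above the counter. On the stop, pocket lies within 2 mm of it, sideways; just where must be felt. Lower the tin in with the fingers on its inner and outer sides (closing along the unit's x): the neighbour tins stand 29 mm clear on either side, their tops 85 mm above the counter.
- tin: Loose plain aluminium tin, a cylinder 40 mm across (lid 41 mm) and 55 mm tall, about 0.14 kg; origin at the centre of its underside, z up. It stands on the saucer.
- saucer: Loose blue ceramic saucer, 140 mm across, rim 18 mm high; origin at the centre of its underside.
- lunchbox: Pink plastic lunchbox 126 x 176 x 64 mm, a bystander; origin under its centre.
- tumbler: Clear acrylic tumbler 72 mm across, 110 mm tall, a bystander; origin under its centre.
- ladle_rest: Stainless ladle rest, a dish 90 mm across and 14 mm high with a flat tail towards its -x, a bystander; origin under the dish.
- worm: Steel crank arm, 68 x 20 mm, turning with the worm shaft under the knob; origin on the crank axis at counter level. The knob lies to its own -x, unloaded at y = 0, and is sprung along y, 2.5 N per mm (+y when wound clockwise), so fingers closing along the knob's sweep centre on it gently. Let go after snugging, the knob springs back along its circle; the turntable stays.
Not all that is in view belongs to the job. There is more than one size of the tin; the job needs the middle-sized.

How it is judged:
On the way:
1. the empty seat has been wound round to the opening and the crank is pulled up snug against the stop (the sprung knob drawn over 3 mm, 7.5 N) (horizontal distance between pocket and gate below 0.003 m and y of knob in the frame of worm above 0.003 m), for 0.25 s.
At the end, for the whole second after the job is handed in: The empty seat is in the front opening, within 3.5 mm of the opening's middle, and the tin stands in it: centred within 6 mm, its foot within 4 mm of the seat's floor, upright within 0.08 rad, released and at rest (horizontal distance between pocket and gate below 0.0035 m and horizontal distance between tin and pocket below 0.006 m and height (world z) of tin between 0.026 and 0.034 m and angle between tin's own z axis and vertical below 0.08 rad and linear speed of tin below 0.02 m/s); the robot touches nothing.
It fails at once if the crank is forced: the sprung knob pressed over 10 mm (25 N) along its circle (y of knob in the frame of worm above 0.01 m or y of knob in the frame of worm below -0.01 m).
It fails at once if the lunchbox, the tumbler or the ladle rest is shifted by more than 20 mm (distance of any of lunchbox, tumbler, ladle_rest from where it was at the start of the episode above 0.02 m).
It also fails if it takes over 72 s, if anything falls off the work surface, if the arm or the gripper's body presses on something with over 40 N, if the wrist force passes 120 N, or if a joint passes its speed limit or range.

## Working session

There is one attempt and no reset: what is moved stays moved. The work goes in short steps, Python scripts to look and compute and a tool call to move; the robot and the scene stay as the last step left them, time stands still between calls to the robot, and variables do not carry over. Pictures are saved under pics/ and viewed, and the job is handed in when it is done.

Besides the shell and the picture viewer there is one more tool, called after "Call:" by a JSON object that holds its "op" and its "data". drive_tool: Moves the arm, as the interface text tells. Its arguments: {"type":"object","properties":{"series":{"type":"array","items":{"type":"object","properties":{"delta_pos":{"type":"array","items":{"type":"number"}},"yaw":{"type":"number"},"grip":{"type":"number"}}}}},"required":["series"]}

```bash
ls; mkdir -p pics; python3 - <<'E'
from bench import manip
import cv2
print(manip.observe())
for n in ["scene","side","wrist"]:
    s=manip.snapshot(n); cv2.imwrite(f"pics/{n}0.png",s["img"][:,:,::-1]); print(n,s["camera_matrix"].tolist(),s["dist_coeffs"],s["pose"].tolist(),s["shot"])
    for t in ["unit","knob","tin","saucer","drum","worm","lunchbox","tumbler","ladle_rest"]:
        print(t,[(round(d["p"],2),[round(float(v)) for v in d["bbox"]]) for d in manip.search_frame(t,s)])
print(manip.observe()["clock"])
E
```

```text
pics
{'clock': 0.0, 'joint_pos': array([ 1.25219644e+00,  1.16495242e-01,  1.44226805e+00, -1.98290134e-05,
        1.58401038e+00, -3.78000110e-02]), 'qvel': array([-0.0007369 ,  0.00115443,  0.0011632 ,  0.00032702,  0.00251494,
        0.00121715]), 'joint_efforts': array([ 3.57710422e-03, -7.31973910e+01, -6.32487416e+01,  2.03922918e-04,
        6.35428500e-03, -3.05525452e-05]), 'position': array([0.18703768, 0.64845644, 0.30315416]), 'tool_rot': array([-9.49162674e-05,  1.39939230e-01,  9.90159918e-01, -5.82917212e-04]), 'force': array([ 0.61906012,  0.38968736, -0.57828116]), 'wrist_torque': array([-0.03562399,  0.02303169,  0.02081831]), 'width': 0.08590429537412624}
scene [[471.84871201106967, 0.0, 251.4866871099441], [0.0, 471.84871201106967, 185.9670691213998], [0.0, 0.0, 1.0]] [-0.1645343  0.         0.         0.         0.       ] [[-0.64818012470284, 0.6449675572857774, -0.40482017734918807, 1.097557663311388], [0.7614560235161956, 0.5537748748246872, -0.3369244904482382, 0.49109006873242744], [0.006873877443898913, -0.5266405207176136, -0.8500602988889475, 1.31904063
[... 1116 characters left out ...]

tumbler [(0.82, [164, 173, 23, 36])]
ladle_rest [(0.69, [148, 158, 38, 17])]
wrist [[294.34006743428057, 0.0, 254.1745586989363], [0.0, 294.34006743428057, 192.8704157769943], [0.0, 0.0, 1.0]] [-0.06712008  0.          0.          0.          0.        ] [[0.2769979878719631, 0.9073131226422059, 0.3163147359768911, 0.10461647007911548], [0.960870472083584, -0.261481497625455, -0.09140767077995503, 0.671624657629723], [-0.0002249283245739112, 0.32925723056722045, -0.9442402371888471, 0.3741832328575711], [0.0, 0.0, 0.0, 1.0]] 3
unit []
knob []
tin [(0.2, [204, 337, 14, 32])]
saucer []
drum []
worm []
lunchbox []
tumbler [(0.84, [102, 372, 32, 22])]
ladle_rest [(0.74, [203, 337, 17, 33])]
1.5
```

View images.

View pics/scene0.png

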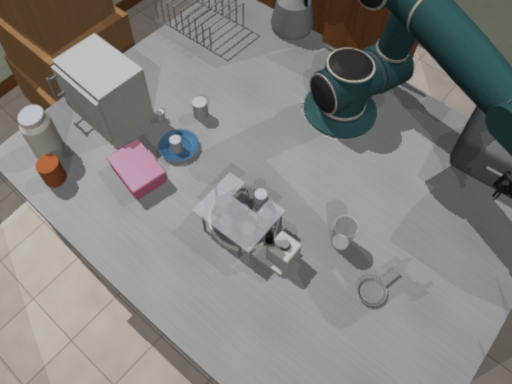

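View pics/side0.png

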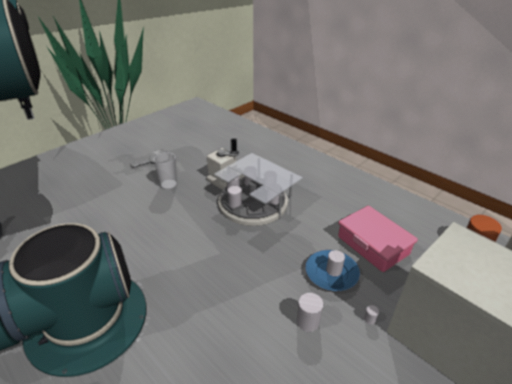

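```bash
python3 - <<'E'
import cv2
a=cv2.imread("pics/scene0.png")
c=cv2.resize(a[150:300,150:350],None,fx=4,fy=4,interpolation=cv2.INTER_CUBIC); cv2.imwrite("pics/sc_crop.png",c)
b=cv2.imread("pics/side0.png")
cv2.imwrite("pics/si_crop.png",cv2.resize(b[130:250,190:320],None,fx=5,fy=5,interpolation=cv2.INTER_CUBIC))
cv2.imwrite("pics/si_crop2.png",cv2.resize(b[230:350,270:420],None,fx=5,fy=5,interpolation=cv2.INTER_CUBIC))
cv2.imwrite("pics/sc_crop2.png",cv2.resize(a[80:180,130:260],None,fx=5,fy=5,interpolation=cv2.INTER_CUBIC))
E
```

```text
(no output)
```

View pics/sc_crop.png

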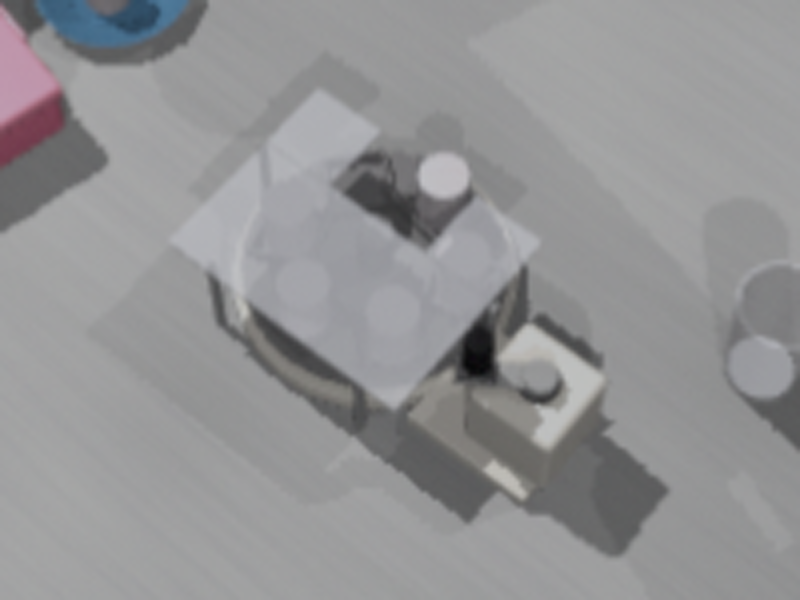

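View pics/si_crop.png

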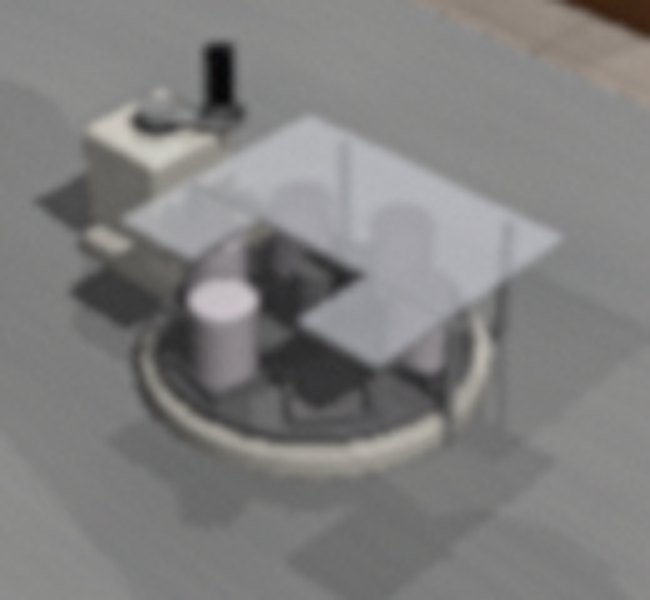

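View pics/si_crop2.png

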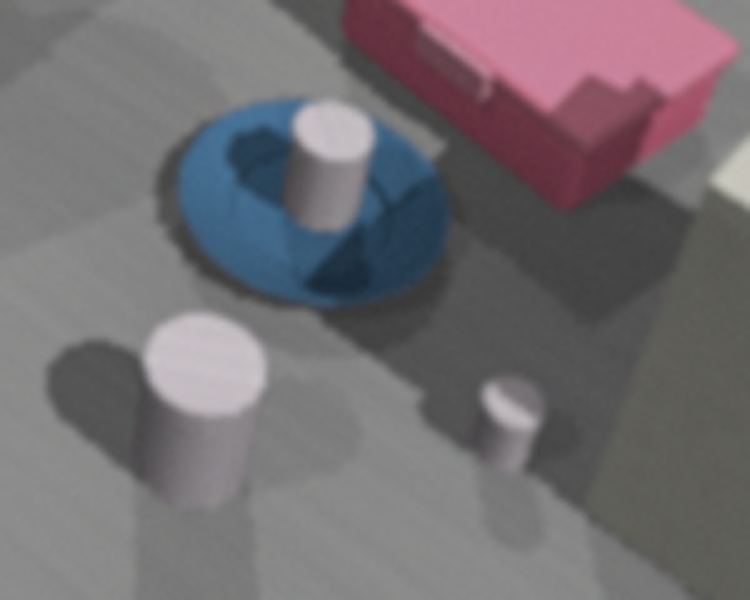

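View pics/sc_crop2.png

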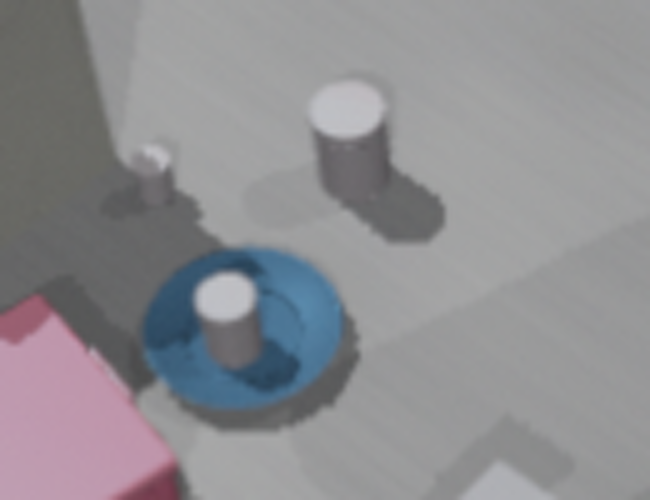

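```bash
cat > cams.py <<'E'
import numpy as np, cv2
C={"scene":dict(K=[[471.84871201106967,0,251.4866871099441],[0,471.84871201106967,185.9670691213998],[0,0,1]],d=[-0.1645343,0,0,0,0],
T=[[-0.64818012470284,0.6449675572857774,-0.40482017734918807,1.097557663311388],[0.7614560235161956,0.5537748748246872,-0.3369244904482382,0.49109006873242744],[0.006873877443898913,-0.5266405207176136,-0.8500602988889475,1.3190406319398331],[0,0,0,1]]),
"side":dict(K=[[372.73416343934963,0,254.7901208742441],[0,372.73416343934963,190.68637404851344],[0,0,1]],d=[-0.02866793,0,0,0,0],
T=[[0.7000689745249591,-0.42742640287309897,0.5720228151346196,-0.08881944353461642],[-0.7140722888420757,-0.4213392047123843,0.5590832146292487,-0.6346857530485883],[0.002048710670451299,-0.7998624536126813,-0.6001798547812897,0.7575015417876318],[0,0,0,1]])}
def ray(cam,uv,K=None,d=None,T=None):
    if isinstance(cam,str): c=C[cam];K,d,T=c["K"],c["d"],c["T"]
    else: K,d,T=cam["camera_matrix"],cam["dist_coeffs"],cam["pose"]
    K=np.array(K,float);d=np.array(d,float);T=np.array(T)
    p=cv2.undistortPoints(np.array([[uv]],float),K,d)[0,0]
    return T[:3,3],T[:3,:3]@np.array([p[0],p[1],1.])
def onz(cam,uv,z):
    o,r=ray(cam,uv); return (o+r*(z-o[2])/r[2])[:2]
def tri(a,ua,b,ub):
    o1,r1=ray(a,ua);o2,r2=ray(b,ub)
    A=np.stack([r1,-r2],1);s=np.linalg.lstsq(A,o2-o1,rcond=None)[0]
    p,q=o1+s[0]*r1,o2+s[1]*r2
    return (p+q)/2,np.linalg.norm(p-q)
def proj(cam,P):
    if isinstance(cam,str): c=C[cam];K,d,T=c["K"],c["d"],c["T"]
    else: K,d,T=cam["camera_matrix"],cam["dist_coeffs"],cam["pose"]
    Ti=np.linalg.inv(np.array(T)); R=cv2.Rodrigues(Ti[:3,:3])[0]
    return cv2.projectPoints(np.array(P,float).reshape(-1,3),R,Ti[:3,3],np.array(K,float),np.array(d,float))[0][:,0]
E
python3 - <<'E'
from cams import *
np.set_printoptions(precision=4,suppress=True)
S=lambda x,y:(150+x/4-.4,150+y/4-.4)
D=lambda x,y:(190+x/5-.4,130+y/5-.4)
print("knobmid",tri("scene",S(480,350),"side",D(219,75)))
pts=[(S(331,186),None),(S(435,248),None),(S(320,88),None),(S(172,240),None),(S(395,403),None),(S(540,240),None),(S(380,131),None)]
for p,_ in pts: print("scene z.096",onz("scene",p,.096))
for p in [(360,272),(300,322),(380,367),(565,238),(310,115),(120,220)]: print("side z.096",onz("side",D(*p),.096))
for p in [(532,322),(605,380),(545,448),(470,390)]: print("tower scene",onz("scene",S(*p),.096))
for p in [(85,133),(155,165)]: print("tower side",onz("side",D(*p),.096))
S2=lambda x,y:(130+x/5-.4,80+y/5-.4)
D2=lambda x,y:(270+x/5-.4,230+y/5-.4)
print("tin top",tri("scene",S2(226,295),"side",D2(333,130)))
print("big top",tri("scene",S2(348,108),"side",D2(205,363)), "small top",tri("scene",S2(153,158),"side",D2(512,402)))
print("saucer",onz("scene",(178,147),.012),onz("side",(333,271),.012))
print("tumbler base",onz("scene",S(760,365),0))
E
```

```text
knobmid (array([0.6306, 0.1689, 0.1402]), np.float64(0.0015082628312667616))
scene z.096 [ 0.5799 -0.0141]
scene z.096 [0.5697 0.0794]
scene z.096 [ 0.5194 -0.0793]
scene z.096 [ 0.6915 -0.0727]
scene z.096 [0.6835 0.138 ]
scene z.096 [0.5139 0.1342]
scene z.096 [ 0.5189 -0.0181]
side z.096 [ 0.5802 -0.0095]
side z.096 [ 0.5195 -0.019 ]
side z.096 [ 0.5216 -0.081 ]
side z.096 [ 0.6959 -0.0754]
side z.096 [0.6891 0.1414]
side z.096 [0.5146 0.1367]
tower scene [0.5708 0.1718]
tower scene [0.5731 0.2401]
tower scene [0.6416 0.2398]
tower scene [0.6414 0.1718]
tower side [0.5659 0.233 ]
tower side [0.5726 0.1693]
tin top (array([ 0.5239, -0.3245,  0.0612]), np.float64(0.00023745754229972417))
big top (array([ 0.3575, -0.3697,  0.074 ]), np.float64(0.0007284526420924743)) small top (array([ 0.4611, -0.4686,  0.0384]), np.float64(0.0010367546697886895))
saucer [ 0.5198 -0.3217] [ 0.5162 -0.328 ]
tumbler base [0.4439 0.3047]
```

Call:
{"op": "drive_tool", "data": {"series": [{"delta_pos":[22.2,-24,0],"yaw":-0.063,"grip":85},{"delta_pos":[22.2,-24,0],"yaw":-0.063,"grip":85},{"delta_pos":[22.2,-24,0],"yaw":-0.063,"grip":85},{"delta_pos":[22.2,-24,0],"yaw":-0.063,"grip":85},{"delta_pos":[22.2,-24,0],"yaw":-0.063,"grip":85}]}}

```text
clock: 1.92
position: [0.2988, 0.5274, 0.304]
tool_rot: [0.0, 0.295, 0.956, 0.0]
force: [0.8, -0.3, 0.6]
width: 0.0849
```

Call:
{"op": "drive_tool", "data": {"series": [{"delta_pos":[22.2,-24,0],"yaw":-0.063,"grip":85},{"delta_pos":[22.2,-24,0],"yaw":-0.063,"grip":85},{"delta_pos":[22.2,-24,0],"yaw":-0.063,"grip":85},{"delta_pos":[22.2,-24,0],"yaw":-0.063,"grip":85},{"delta_pos":[22.2,-24,0],"yaw":-0.063,"grip":85}]}}

```text
clock: 2.33
position: [0.4099, 0.4072, 0.3041]
tool_rot: [0.0, 0.441, 0.897, 0.0]
force: [0.4, 0.6, 0.3]
width: 0.0845
```

Call:
{"op": "drive_tool", "data": {"series": [{"delta_pos":[22.2,-24,0],"yaw":-0.063,"grip":85},{"delta_pos":[22.2,-24,0],"yaw":-0.063,"grip":85},{"delta_pos":[22.2,-24,0],"yaw":-0.063,"grip":85},{"delta_pos":[22.2,-24,0],"yaw":-0.063,"grip":85},{"delta_pos":[22.2,-24,0],"yaw":-0.063,"grip":85}]}}

```text
clock: 2.75
position: [0.5209, 0.2872, 0.3041]
tool_rot: [0.0, 0.577, 0.817, 0.0]
force: [-0.3, 0.9, 0.3]
width: 0.0847
```

Call:
{"op": "drive_tool", "data": {"series": [{"delta_pos":[22.2,-24,0],"yaw":-0.063,"grip":85},{"delta_pos":[22.2,-24,0],"yaw":-0.063,"grip":85},{"delta_pos":[22.2,-24,0],"yaw":-0.063,"grip":85},{"delta_pos":[22.2,-24,0],"yaw":-0.063,"grip":85},{"delta_pos":[22.2,-24,0],"yaw":-0.063,"grip":85}]}}

```text
clock: 3.17
position: [0.632, 0.1671, 0.304]
tool_rot: [0.0, 0.698, 0.716, 0.0]
force: [0.1, 0.9, 0.2]
width: 0.0853
```

```bash
python3 - <<'E'
from bench import manip
import cv2,pickle
s=manip.snapshot("wrist"); pickle.dump(s,open("w1.pkl","wb"))
cv2.imwrite("pics/w1.png",s["img"][:,:,::-1])
o=manip.observe(); print(o["clock"],o["position"],o["tool_rot"],o["joint_pos"],s["pose"])
E
```

```text
3.2167 [0.63476477 0.16346937 0.30342312] [ 8.05182780e-04  7.00248561e-01  7.13898586e-01 -3.34967303e-04] [ 0.21370587  0.07376954  1.48756444 -0.00171379  1.57993422  0.19438558] [[ 9.99637998e-01  2.52889453e-02  9.18378416e-03  6.28906797e-01]
 [ 2.69026666e-02 -9.43901078e-01 -3.29130677e-01  2.51596103e-01]
 [ 3.45216105e-04  3.29258599e-01 -9.44239724e-01  3.74291158e-01]
 [ 0.00000000e+00  0.00000000e+00  0.00000000e+00  1.00000000e+00]]
```

View pics/w1.png

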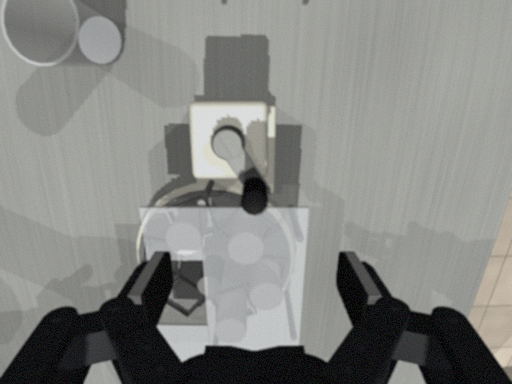

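```bash
python3 - <<'E'
from bench import manip
import cv2,pickle
from cams import *
np.set_printoptions(precision=4,suppress=True)
s=pickle.load(open("w1.pkl","rb"))
print("settled",manip.observe()["position"])
for p in [(190,103),(266,101),(268,178),(192,179)]: print("tower",onz(s,p,.096))
print("mean", np.mean([onz(s,p,.096) for p in [(190,103),(266,101),(268,178),(192,179)]],0))
for p in [(139,208),(309,207),(204,282),(204,207)]: print("hood",onz(s,p,.096))
print("knobtop",onz(s,(256,203),.160),"bot",onz(s,(255,188),.118), proj(s,[[.6306,.1689,.16],[.6306,.1689,.118]]))
a=s["img"][:,:,::-1]
cv2.imwrite("pics/w1a.png",cv2.resize(a[90:230,170:320],None,fx=4,fy=4,interpolation=cv2.INTER_CUBIC))
cv2.imwrite("pics/w1b.png",cv2.resize(a[170:350,125:325],None,fx=4,fy=3.3,interpolation=cv2.INTER_CUBIC))
E
```

```text
settled [0.6348 0.1635 0.3034]
tower [0.5707 0.2399]
tower [0.64   0.2432]
tower [0.6448 0.1705]
tower [0.5698 0.1675]
mean [0.6063 0.2053]
hood [0.5134 0.1349]
hood [0.688  0.1408]
hood [0.5778 0.0465]
hood [0.5808 0.138 ]
knobtop [0.6326 0.1686] bot [0.632 0.167] [[253.3975 202.5401]
 [253.4961 185.9982]]
```

View pics/w1a.png

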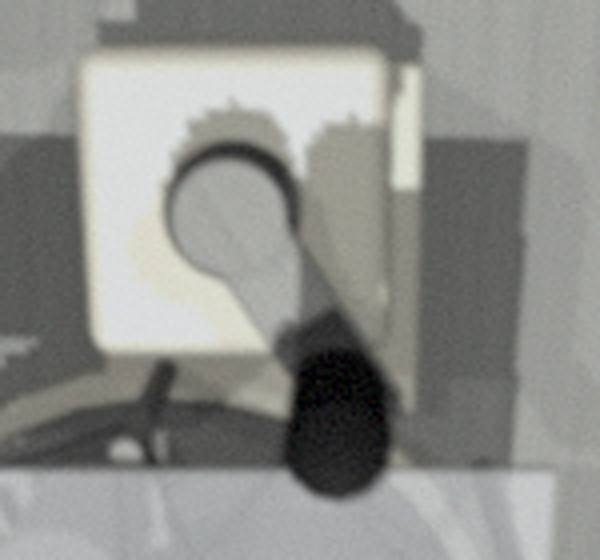

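View pics/w1b.png

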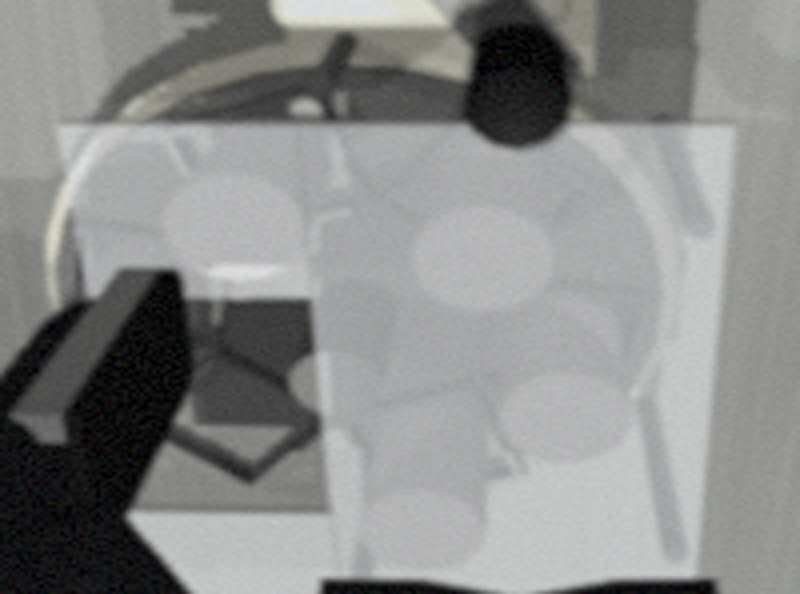

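```bash
python3 - <<'E'
import pickle
from cams import *
np.set_printoptions(precision=4,suppress=True)
s=pickle.load(open("w1.pkl","rb"))
print("hub",onz(s,(227.5,142.5),.117),onz(s,(227.5,142.5),.112))
S=lambda x,y:(150+x/4-.4,150+y/4-.4)
D=lambda x,y:(190+x/5-.4,130+y/5-.4)
W=lambda x,y:(125+x/4-.4,170+y/3.3-.4)
for n,o in (("scene",S),("side",D)):
  pass
t=[("scene",S(444,176)),("scene",S(303,285)),("scene",S(393,312)),("scene",S(470,255)),("side",D(223,302)),("side",D(404,224)),("side",D(303,203)),(s,W(232,220)),(s,W(485,258)),(s,W(565,415)),(s,W(425,528))]
P=[]
for c,uv in t: 
  p=onz(c,uv,.085);P.append(p);print(c if isinstance(c,str) else "w",p)
for w in [(175,430),(250,472),(315,430),(225,350)]: print("sq",onz(s,W(*w),.038))
for w in [(283,420),(372,412)]: print("sq side",onz("side",D(*w),.038))
from scipy.optimize import least_squares
def f(v):
  r=[]
  for p in P:
    d=p-v[:2];a=np.arctan2(d[1],d[0])-v[2];k=np.round(a/(np.pi/3));a=v[2]+k*np.pi/3
    r+=list(v[:2]+.07*np.array([np.cos(a),np.sin(a)])-p)
  return r
for a0 in np.arange(0,1.05,.2):
  q=least_squares(f,[.58,.033,a0]);print(q.cost,q.x[:2],np.degrees(q.x[2])%60)
q=min((least_squares(f,[.58,.033,a0]) for a0 in np.arange(0,1.05,.1)),key=lambda q:q.cost)
for p in P:
  d=p-q.x[:2];print(np.degrees(np.arctan2(d[1],d[0]))%360,np.hypot(*d))
E
```

```text
hub [0.6068 0.208 ] [0.6064 0.2071]
scene [0.5126 0.0408]
scene [0.652  0.0219]
scene [0.6257 0.0866]
scene [0.5526 0.0993]
side [0.511  0.0384]
side [0.649  0.0169]
side [0.6207 0.0799]
w [0.5541 0.0979]
w [0.6242 0.0856]
w [0.6492 0.0213]
w [ 0.6071 -0.0332]
sq [ 0.5155 -0.0286]
sq [ 0.5409 -0.0501]
sq [ 0.5652 -0.0266]
sq [0.536  0.0129]
sq side [ 0.498  -0.0257]
sq side [ 0.5405 -0.0584]
5.0128179176034454e-05 [0.5804 0.0305] 51.72458697617553
5.012817917605058e-05 [0.5804 0.0305] 51.72458845104342
5.012817917603431e-05 [0.5804 0.0305] 51.72458690188905
5.0128179176041224e-05 [0.5804 0.0305] 51.72458595820006
5.0128179176151846e-05 [0.5804 0.0305] 51.72458288323199
5.0128179176290096e-05 [0.5804 0.0305] 51.72459292159428
171.39821145378195 0.06859445812923863
353.13855124990334 0.0720972198948427
51.10461459680832 0.07209995574178454
112.07960590759166 0.07418467594312023
173.5481099267672 0.06984802576425864
348.7874280555398 0.06988063028327926
50.77452736292584 0.06373410771752179
111.3216202613004 0.07238071540764318
51.563297597339144 0.07035426944695165
352.40319360931653 0.06933986648631976
292.74741272429657 0.06906627734191353
```

Call:
{"op": "drive_tool", "data": {"series": [{"delta_pos":[0,0,-10],"yaw":0,"grip":85},{"delta_pos":[0,0,-20],"yaw":0,"grip":85},{"delta_pos":[0,0,-20],"yaw":0,"grip":85},{"delta_pos":[0,0,-20],"yaw":0,"grip":85},{"delta_pos":[0,0,-15],"yaw":0,"grip":85}]}}

```text
clock: 3.63
position: [0.6302, 0.1691, 0.2166]
tool_rot: [-0.001, 0.696, 0.718, -0.001]
force: [0.2, -0.0, -0.4]
width: 0.0848
```

```bash
python3 - <<'E'
from bench import manip
import cv2,pickle
from cams import *
s=manip.snapshot("wrist"); pickle.dump(s,open("w2.pkl","wb"))
cv2.imwrite("pics/w2.png",s["img"][:,:,::-1])
o=manip.observe(); print(o["clock"],o["position"],o["tool_rot"],o["qvel"])
print(proj(s,[[.631,.1685,.16]]))
E
```

```text
3.6833 [0.62963304 0.16892808 0.21374047] [-0.00135524  0.69602358  0.71801494 -0.00197144] [-0.0024607  -0.00255968 -0.02561524 -0.00314037  0.0637468  -0.00060505]
[[257.50380518 269.4361697 ]]
```

View pics/w2.png

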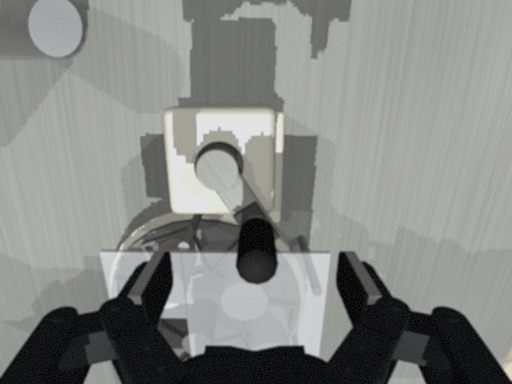

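Call:
{"op": "drive_tool", "data": {"series": [{"delta_pos":[0,1,-8],"yaw":0,"grip":85},{"delta_pos":[0,0,-8],"yaw":0,"grip":85},{"delta_pos":[0,0,-4],"yaw":0,"grip":85},{"delta_pos":[0,0,0],"yaw":0,"grip":45},{"delta_pos":[0,0,0],"yaw":0,"grip":10}]}}

```text
clock: 4.1
position: [0.6312, 0.1696, 0.1994]
tool_rot: [0.0, 0.696, 0.718, 0.0]
force: [0.0, -0.2, 0.4]
width: 0.0633
```

Call:
{"op": "drive_tool", "data": {"series": [{"delta_pos":[0,0,0],"yaw":0,"grip":10},{"delta_pos":[0,0,0],"yaw":0,"grip":10},{"delta_pos":[0,0,0],"yaw":0,"grip":10},{"delta_pos":[0,0,0],"yaw":0,"grip":10},{"delta_pos":[0,0,0],"yaw":0,"grip":10}]}}

```text
clock: 4.52
position: [0.6312, 0.1696, 0.1995]
tool_rot: [0.0, 0.696, 0.718, 0.0]
force: [-0.1, 0.2, 4.4]
width: 0.0204
```

```bash
cat > circ.py <<'E'
import numpy as np,sys
def steps(ax,ay,r,x0,y0,phi0,dphis):
    out=[];p=np.array([x0,y0]);a=phi0
    for d in dphis:
        a-=d; q=np.array([ax,ay])+r*np.array([np.cos(np.radians(a)),np.sin(np.radians(a))])
        s=np.round((q-p)*1000,1); out.append((round(a,1),s.tolist())); p=p+s/1000
    return out
E
python3 -c "
from circ import *
for i,s in enumerate(steps(.6065,.206,.045,.6312,.1696,-55.8,[18]*20)): print(s, end='\n\n' if i%5==4 else '\n')"
```

```text
(-73.8, [-12.1, -6.8])
(-91.8, [-14.0, -1.8])
(-109.8, [-13.8, 2.7])
(-127.8, [-12.4, 6.7])
(-145.8, [-9.6, 10.3])

(-163.8, [-6.0, 12.7])
(-181.8, [-1.8, 14.0])
(-199.8, [2.7, 13.8])
(-217.8, [6.7, 12.4])
(-235.8, [10.3, 9.6])

(-253.8, [12.7, 6.0])
(-271.8, [14.0, 1.8])
(-289.8, [13.8, -2.7])
(-307.8, [12.4, -6.7])
(-325.8, [9.6, -10.3])

(-343.8, [6.0, -12.7])
(-361.8, [1.8, -14.0])
(-379.8, [-2.7, -13.8])
(-397.8, [-6.7, -12.4])
(-415.8, [-10.3, -9.6])
```

Call:
{"op": "drive_tool", "data": {"series": [{"delta_pos":[-12.1,-6.8,0],"yaw":0,"grip":10},{"delta_pos":[-14,-1.8,0],"yaw":0,"grip":10},{"delta_pos":[-13.8,2.7,0],"yaw":0,"grip":10},{"delta_pos":[-12.4,6.7,0],"yaw":0,"grip":10},{"delta_pos":[-9.6,10.3,0],"yaw":0,"grip":10}]}}

```text
clock: 4.93
position: [0.5685, 0.1807, 0.1995]
tool_rot: [0.0, 0.697, 0.717, 0.0]
force: [1.0, -1.1, 3.8]
width: 0.02
```

Call:
{"op": "drive_tool", "data": {"series": [{"delta_pos":[-6,12.7,0],"yaw":0,"grip":10},{"delta_pos":[-1.8,14,0],"yaw":0,"grip":10},{"delta_pos":[2.7,13.8,0],"yaw":0,"grip":10},{"delta_pos":[6.7,12.4,0],"yaw":0,"grip":10},{"delta_pos":[10.3,9.6,0],"yaw":0,"grip":10}]}}

```text
clock: 5.35
position: [0.5808, 0.2456, 0.1994]
tool_rot: [-0.0, 0.696, 0.718, 0.0]
force: [-1.1, -1.7, 6.8]
width: 0.0203
```

Call:
{"op": "drive_tool", "data": {"series": [{"delta_pos":[12.7,6,0],"yaw":0,"grip":10},{"delta_pos":[14,1.8,0],"yaw":0,"grip":10},{"delta_pos":[13.8,-2.7,0],"yaw":0,"grip":10},{"delta_pos":[12.4,-6.7,0],"yaw":0,"grip":10},{"delta_pos":[9.6,-10.3,0],"yaw":0,"grip":10}]}}

```text
clock: 5.77
position: [0.6444, 0.2335, 0.1993]
tool_rot: [-0.0, 0.696, 0.718, 0.001]
force: [-1.6, 0.7, 9.5]
width: 0.0205
```

Call:
{"op": "drive_tool", "data": {"series": [{"delta_pos":[6,-12.7,0],"yaw":0,"grip":10},{"delta_pos":[1.8,-14,0],"yaw":0,"grip":10},{"delta_pos":[-2.7,-13.8,0],"yaw":0,"grip":10},{"delta_pos":[-6.7,-12.4,0],"yaw":0,"grip":10},{"delta_pos":[-10.3,-9.6,0],"yaw":0,"grip":10}]}}

```text
clock: 6.18
position: [0.6323, 0.1696, 0.1993]
tool_rot: [0.0, 0.696, 0.718, 0.001]
force: [1.6, 1.9, 8.5]
width: 0.0206
```

Call:
{"op": "drive_tool", "data": {"series": [{"delta_pos":[-12.7,-6,0],"yaw":0,"grip":10},{"delta_pos":[-14,-1.8,0],"yaw":0,"grip":10},{"delta_pos":[-13.8,2.7,0],"yaw":0,"grip":10},{"delta_pos":[-12.4,6.7,0],"yaw":0,"grip":10},{"delta_pos":[-9.6,10.3,0],"yaw":0,"grip":10}]}}

```text
clock: 6.6
position: [0.5687, 0.1817, 0.1994]
tool_rot: [0.0, 0.696, 0.718, 0.0]
force: [0.9, -1.1, 5.0]
width: 0.0204
```

Call:
{"op": "drive_tool", "data": {"series": [{"delta_pos":[-6,12.7,0],"yaw":0,"grip":10},{"delta_pos":[-1.8,14,0],"yaw":0,"grip":10},{"delta_pos":[2.7,13.8,0],"yaw":0,"grip":10},{"delta_pos":[6.7,12.4,0],"yaw":0,"grip":10},{"delta_pos":[10.3,9.6,0],"yaw":0,"grip":10}]}}

```text
clock: 7.02
position: [0.5808, 0.2456, 0.1994]
tool_rot: [-0.0, 0.696, 0.718, 0.0]
force: [-1.0, -2.0, 8.3]
width: 0.0204
```

Call:
{"op": "drive_tool", "data": {"series": [{"delta_pos":[12.7,6,0],"yaw":0,"grip":10},{"delta_pos":[14,1.8,0],"yaw":0,"grip":10},{"delta_pos":[13.8,-2.7,0],"yaw":0,"grip":10},{"delta_pos":[12.4,-6.7,0],"yaw":0,"grip":10},{"delta_pos":[9.6,-10.3,0],"yaw":0,"grip":10}]}}

```text
clock: 7.43
position: [0.6444, 0.2335, 0.1993]
tool_rot: [-0.0, 0.696, 0.718, 0.001]
force: [-1.7, 0.5, 8.3]
width: 0.0206
```

Call:
{"op": "drive_tool", "data": {"series": [{"delta_pos":[6,-12.7,0],"yaw":0,"grip":10},{"delta_pos":[1.8,-14,0],"yaw":0,"grip":10},{"delta_pos":[-2.7,-13.8,0],"yaw":0,"grip":10},{"delta_pos":[-6.7,-12.4,0],"yaw":0,"grip":10},{"delta_pos":[-10.3,-9.6,0],"yaw":0,"grip":10}]}}

```text
clock: 7.85
position: [0.6323, 0.1695, 0.1994]
tool_rot: [0.0, 0.696, 0.718, 0.001]
force: [1.7, 1.9, 7.9]
width: 0.0207
```

Call:
{"op": "drive_tool", "data": {"series": [{"delta_pos":[-12.7,-6,0],"yaw":0,"grip":10},{"delta_pos":[-14,-1.8,0],"yaw":0,"grip":10},{"delta_pos":[-13.8,2.7,0],"yaw":0,"grip":10},{"delta_pos":[-12.4,6.7,0],"yaw":0,"grip":10},{"delta_pos":[-9.6,10.3,0],"yaw":0,"grip":10}]}}

```text
clock: 8.27
position: [0.5687, 0.1817, 0.1994]
tool_rot: [0.0, 0.696, 0.718, 0.0]
force: [1.1, -0.4, 6.1]
width: 0.0204
```

Call:
{"op": "drive_tool", "data": {"series": [{"delta_pos":[-6,12.7,0],"yaw":0,"grip":10},{"delta_pos":[-1.8,14,0],"yaw":0,"grip":10},{"delta_pos":[2.7,13.8,0],"yaw":0,"grip":10},{"delta_pos":[6.7,12.4,0],"yaw":0,"grip":10},{"delta_pos":[0,0,0],"yaw":0,"grip":10}]}}

```text
clock: 8.68
position: [0.5714, 0.2369, 0.1994]
tool_rot: [-0.0, 0.696, 0.718, 0.001]
force: [0.5, 1.7, 8.3]
width: 0.0205
```

```bash
python3 - <<'E'
from bench import manip
import cv2,pickle
b=[]
for n,r in (("scene",(150,300,150,350)),("side",(130,250,190,320))):
    s=manip.snapshot(n); pickle.dump(s,open(n+"2.pkl","wb"))
    i=s["img"][r[0]:r[1],r[2]:r[3],::-1]; k=4 if n=="scene" else 5
    cv2.imwrite(f"pics/{n}2.png",cv2.resize(i,None,fx=k,fy=k,interpolation=cv2.INTER_CUBIC))
E
```

```text
(no output)
```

View pics/scene2.png

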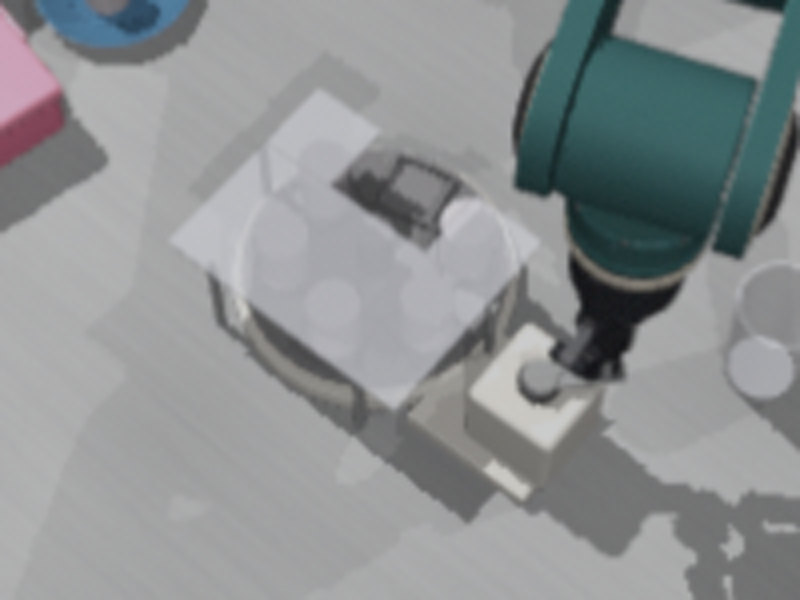

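View pics/side2.png

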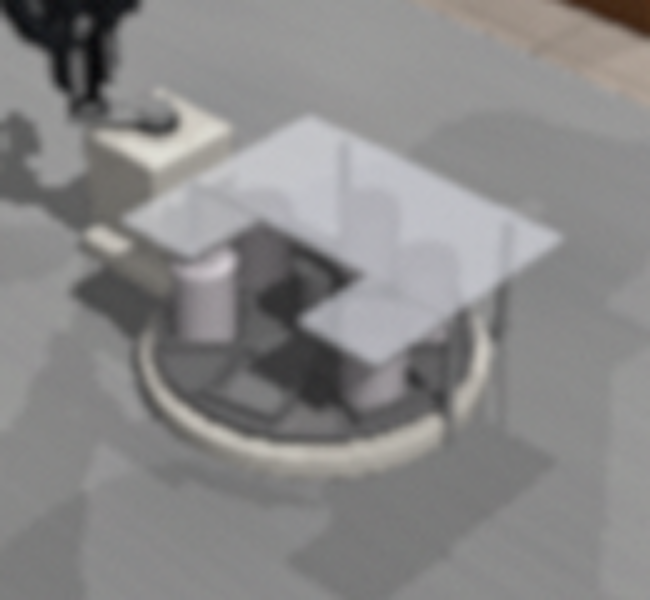

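```bash
python3 - <<'E'
from cams import *
from scipy.optimize import least_squares
S=lambda x,y:(150+x/4-.4,150+y/4-.4)
D=lambda x,y:(190+x/5-.4,130+y/5-.4)
t=[("scene",S(470,222)),("scene",S(428,297)),("scene",S(333,305)),("scene",S(280,237)),("scene",S(325,163)),("side",D(205,262)),("side",D(370,207)),("side",D(430,258)),("side",D(262,205))]
P=[onz(c,u,.085) for c,u in t]
def f(v):
  r=[]
  for p in P:
    d=p-v[:2];a=np.arctan2(d[1],d[0])-v[2];k=np.round(a/(np.pi/3));a=v[2]+k*np.pi/3
    r+=list(v[:2]+.07*np.array([np.cos(a),np.sin(a)])-p)
  return r
q=min((least_squares(f,[.58,.033,a0]) for a0 in np.arange(0,1.05,.1)),key=lambda q:q.cost)
print(q.x[:2],np.degrees(q.x[2])%60,q.cost)
for p in P:
  d=p-q.x[:2];print(np.degrees(np.arctan2(d[1],d[0]))%360,np.hypot(*d))
E
```

```text
[0.58182848 0.03001735] 15.299968910488673 1.816682262809887e-05
134.81861376340348 0.07239242597742364
75.31795276081623 0.07039385149295628
16.029152281542657 0.07089354450378768
316.8334189710075 0.07045808807907453
254.0208652526598 0.0683581908733656
137.18128296622578 0.06859882371168952
13.39098355243839 0.06791039561366126
315.5510821968101 0.07131204739343705
74.49558350562617 0.06966804797252804
```

Call:
{"op": "drive_tool", "data": {"series": [{"delta_pos":[10.3,9.6,0],"yaw":0,"grip":10},{"delta_pos":[12.7,6,0],"yaw":0,"grip":10},{"delta_pos":[14,1.8,0],"yaw":0,"grip":10},{"delta_pos":[13.8,-2.7,0],"yaw":0,"grip":10},{"delta_pos":[12.4,-6.7,0],"yaw":0,"grip":10}]}}

```text
clock: 9.2
position: [0.6346, 0.244, 0.1993]
tool_rot: [-0.0, 0.696, 0.718, 0.0]
force: [-1.5, 0.0, 9.3]
width: 0.0205
```

Call:
{"op": "drive_tool", "data": {"series": [{"delta_pos":[9.6,-10.3,0],"yaw":0,"grip":10},{"delta_pos":[6,-12.7,0],"yaw":0,"grip":10},{"delta_pos":[1.8,-14,0],"yaw":0,"grip":10},{"delta_pos":[-2.7,-13.8,0],"yaw":0,"grip":10},{"delta_pos":[0,0,0],"yaw":0,"grip":10}]}}

```text
clock: 9.62
position: [0.649, 0.1904, 0.1994]
tool_rot: [0.0, 0.697, 0.717, 0.0]
force: [0.1, -1.7, 7.5]
width: 0.0203
```

```bash
python3 -c "
from circ import *
for i,s in enumerate(steps(.6065,.206,.045,.6065+.045*np.cos(np.radians(-19.8)),.206+.045*np.sin(np.radians(-19.8)),-19.8,[9]*32)): print(s)"
```

```text
(-28.8, [-2.9, -6.4])
(-37.8, [-3.9, -5.9])
(-46.8, [-4.7, -5.3])
(-55.8, [-5.5, -4.4])
(-64.8, [-6.2, -3.5])
(-73.8, [-6.6, -2.5])
(-82.8, [-6.9, -1.4])
(-91.8, [-7.1, -0.3])
(-100.8, [-7.0, 0.7])
(-109.8, [-6.8, 1.9])
(-118.8, [-6.4, 2.9])
(-127.8, [-5.9, 3.9])
(-136.8, [-5.2, 4.7])
(-145.8, [-4.5, 5.5])
(-154.8, [-3.5, 6.2])
(-163.8, [-2.5, 6.6])
(-172.8, [-1.4, 6.9])
(-181.8, [-0.3, 7.1])
(-190.8, [0.8, 7.0])
(-199.8, [1.8, 6.8])
(-208.8, [2.9, 6.4])
(-217.8, [3.9, 5.9])
(-226.8, [4.8, 5.2])
(-235.8, [5.5, 4.5])
(-244.8, [6.1, 3.5])
(-253.8, [6.6, 2.5])
(-262.8, [6.9, 1.4])
(-271.8, [7.1, 0.3])
(-280.8, [7.0, -0.8])
(-289.8, [6.8, -1.8])
(-298.8, [6.4, -2.9])
(-307.8, [5.9, -3.9])
```

Call:
{"op": "drive_tool", "data": {"series": [{"delta_pos":[-2.9,-6.4,0],"yaw":0,"grip":10},{"delta_pos":[-3.9,-5.9,0],"yaw":0,"grip":10},{"delta_pos":[-4.7,-5.3,0],"yaw":0,"grip":10},{"delta_pos":[-5.5,-4.4,0],"yaw":0,"grip":10},{"delta_pos":[0,0,0],"yaw":0,"grip":10}]}}

```text
clock: 10.03
position: [0.6314, 0.1697, 0.1994]
tool_rot: [0.0, 0.696, 0.718, 0.0]
force: [-0.6, -0.6, 6.9]
width: 0.0206
```

```bash
python3 - <<'E'
from bench import manip
import cv2,pickle
for n,r in (("scene",(150,300,150,350)),("side",(130,250,190,320))):
    s=manip.snapshot(n); pickle.dump(s,open(n+"3.pkl","wb"))
    i=s["img"][r[0]:r[1],r[2]:r[3],::-1]; k=4 if n=="scene" else 5
    cv2.imwrite(f"pics/{n}3.png",cv2.resize(i,None,fx=k,fy=k,interpolation=cv2.INTER_CUBIC))
E
```

```text
(no output)
```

View pics/scene3.png

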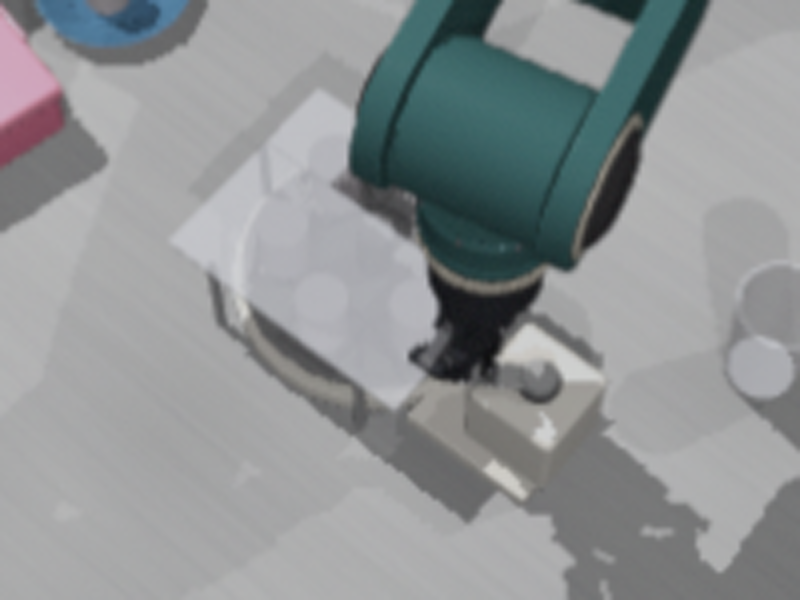

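View pics/side3.png

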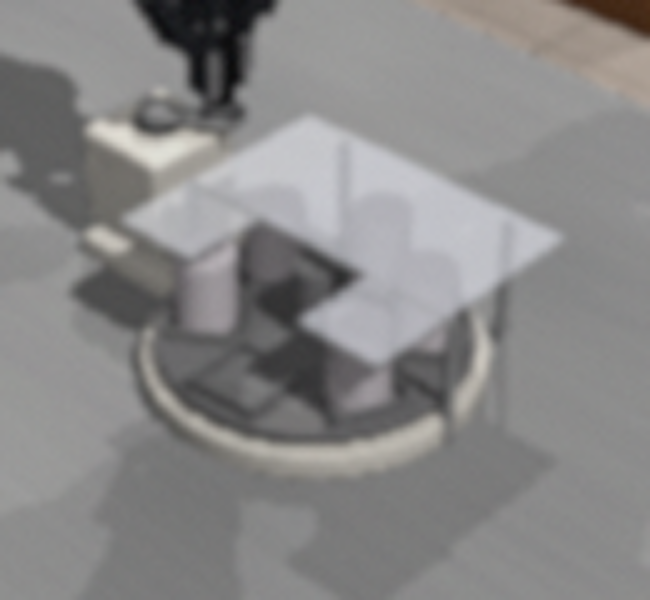

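Call:
{"op": "drive_tool", "data": {"series": [{"delta_pos":[-6.2,-3.5,0],"yaw":0,"grip":10},{"delta_pos":[-6.6,-2.5,0],"yaw":0,"grip":10},{"delta_pos":[-6.9,-1.4,0],"yaw":0,"grip":10},{"delta_pos":[0,0,0],"yaw":0,"grip":10},{"delta_pos":[0,0,0],"yaw":0,"grip":10}]}}

```text
clock: 10.55
position: [0.6119, 0.1628, 0.1994]
tool_rot: [0.0, 0.696, 0.718, 0.0]
force: [-0.8, -1.0, 6.7]
width: 0.0206
```

Call:
{"op": "drive_tool", "data": {"series": [{"delta_pos":[-2.4,-0.1,0],"yaw":0,"grip":10},{"delta_pos":[-2.4,-0.1,0],"yaw":0,"grip":10},{"delta_pos":[-2.3,-0.1,0],"yaw":0,"grip":10},{"delta_pos":[0,0,0],"yaw":0,"grip":10},{"delta_pos":[0,0,0],"yaw":0,"grip":10}]}}

```text
clock: 10.97
position: [0.6051, 0.1626, 0.1994]
tool_rot: [0.0, 0.696, 0.718, 0.0]
force: [0.0, 0.5, 7.7]
width: 0.0207
```

Call:
{"op": "drive_tool", "data": {"series": [{"delta_pos":[-2.4,0.2,0],"yaw":0,"grip":10},{"delta_pos":[-2.3,0.2,0],"yaw":0,"grip":10},{"delta_pos":[-2.3,0.3,0],"yaw":0,"grip":10},{"delta_pos":[0,0,0],"yaw":0,"grip":10},{"delta_pos":[0,0,0],"yaw":0,"grip":10}]}}

```text
clock: 11.38
position: [0.5981, 0.1633, 0.1993]
tool_rot: [0.0, 0.696, 0.718, 0.0]
force: [0.8, -0.3, 6.3]
width: 0.0207
```

Call:
{"op": "drive_tool", "data": {"series": [{"delta_pos":[-2.3,0.6,0],"yaw":0,"grip":10},{"delta_pos":[-2.3,0.6,0],"yaw":0,"grip":10},{"delta_pos":[-2.2,0.7,0],"yaw":0,"grip":10},{"delta_pos":[0,0,0],"yaw":0,"grip":10},{"delta_pos":[0,0,0],"yaw":0,"grip":10}]}}

```text
clock: 11.8
position: [0.5913, 0.1652, 0.1994]
tool_rot: [0.0, 0.696, 0.718, 0.0]
force: [-0.6, -0.6, 7.7]
width: 0.0202
```

Call:
{"op": "drive_tool", "data": {"series": [{"delta_pos":[-2.2,0.9,0],"yaw":0,"grip":10},{"delta_pos":[-2.1,1,0],"yaw":0,"grip":10},{"delta_pos":[-2.1,1,0],"yaw":0,"grip":10},{"delta_pos":[0,0,0],"yaw":0,"grip":10},{"delta_pos":[0,0,0],"yaw":0,"grip":10}]}}

```text
clock: 12.22
position: [0.5849, 0.1681, 0.1994]
tool_rot: [0.0, 0.696, 0.718, 0.0]
force: [-0.1, 0.1, 7.7]
width: 0.0203
```

Call:
{"op": "drive_tool", "data": {"series": [{"delta_pos":[-2,1.2,0],"yaw":0,"grip":10},{"delta_pos":[-2,1.3,0],"yaw":0,"grip":10},{"delta_pos":[-1.9,1.4,0],"yaw":0,"grip":10},{"delta_pos":[0,0,0],"yaw":0,"grip":10},{"delta_pos":[0,0,0],"yaw":0,"grip":10}]}}

```text
clock: 12.63
position: [0.579, 0.172, 0.1994]
tool_rot: [0.0, 0.696, 0.718, 0.0]
force: [-0.6, -0.4, 8.3]
width: 0.0207
```

Call:
{"op": "drive_tool", "data": {"series": [{"delta_pos":[-1.8,1.5,0],"yaw":0,"grip":10},{"delta_pos":[-1.7,1.6,0],"yaw":0,"grip":10},{"delta_pos":[-1.7,1.6,0],"yaw":0,"grip":10},{"delta_pos":[0,0,0],"yaw":0,"grip":10},{"delta_pos":[0,0,0],"yaw":0,"grip":10}]}}

```text
clock: 13.05
position: [0.5738, 0.1767, 0.1993]
tool_rot: [0.0, 0.696, 0.718, 0.0]
force: [0.3, -0.5, 7.3]
width: 0.02
```

Call:
{"op": "drive_tool", "data": {"series": [{"delta_pos":[-1.6,1.7,0],"yaw":0,"grip":10},{"delta_pos":[-1.5,1.9,0],"yaw":0,"grip":10},{"delta_pos":[-1.4,1.9,0],"yaw":0,"grip":10},{"delta_pos":[0,0,0],"yaw":0,"grip":10},{"delta_pos":[0,0,0],"yaw":0,"grip":10}]}}

```text
clock: 13.47
position: [0.5693, 0.1822, 0.1994]
tool_rot: [0.0, 0.696, 0.718, 0.0]
force: [0.4, -0.9, 7.6]
width: 0.0206
```

Call:
{"op": "drive_tool", "data": {"series": [{"delta_pos":[-1.3,2,0],"yaw":0,"grip":10},{"delta_pos":[-1.2,2.1,0],"yaw":0,"grip":10},{"delta_pos":[-1,2.1,0],"yaw":0,"grip":10},{"delta_pos":[0,0,0],"yaw":0,"grip":10},{"delta_pos":[0,0,0],"yaw":0,"grip":10}]}}

```text
clock: 13.88
position: [0.5658, 0.1885, 0.1994]
tool_rot: [0.0, 0.696, 0.718, 0.0]
force: [0.6, 0.4, 8.3]
width: 0.0206
```

Call:
{"op": "drive_tool", "data": {"series": [{"delta_pos":[-1,2.2,0],"yaw":0,"grip":10},{"delta_pos":[-0.8,2.2,0],"yaw":0,"grip":10},{"delta_pos":[-0.7,2.2,0],"yaw":0,"grip":10},{"delta_pos":[0,0,0],"yaw":0,"grip":10},{"delta_pos":[0,0,0],"yaw":0,"grip":10}]}}

```text
clock: 14.3
position: [0.5633, 0.1951, 0.1993]
tool_rot: [0.0, 0.696, 0.718, 0.0]
force: [0.5, 0.1, 6.7]
width: 0.0205
```

Call:
{"op": "drive_tool", "data": {"series": [{"delta_pos":[-0.6,2.3,0],"yaw":0,"grip":10},{"delta_pos":[-0.5,2.3,0],"yaw":0,"grip":10},{"delta_pos":[-0.3,2.3,0],"yaw":0,"grip":10},{"delta_pos":[0,0,0],"yaw":0,"grip":10},{"delta_pos":[0,0,0],"yaw":0,"grip":10}]}}

```text
clock: 14.72
position: [0.5619, 0.202, 0.1994]
tool_rot: [0.0, 0.696, 0.718, 0.0]
force: [0.2, 0.2, 7.8]
width: 0.0207
```

Call:
{"op": "drive_tool", "data": {"series": [{"delta_pos":[-0.3,2.4,0],"yaw":0,"grip":10},{"delta_pos":[-0.1,2.4,0],"yaw":0,"grip":10},{"delta_pos":[0.1,2.3,0],"yaw":0,"grip":10},{"delta_pos":[0,0,0],"yaw":0,"grip":10},{"delta_pos":[0,0,0],"yaw":0,"grip":10}]}}

```text
clock: 15.13
position: [0.5616, 0.2091, 0.1993]
tool_rot: [0.0, 0.696, 0.718, 0.0]
force: [0.5, -0.3, 7.4]
width: 0.0207
```

Call:
{"op": "drive_tool", "data": {"series": [{"delta_pos":[0.1,2.4,0],"yaw":0,"grip":10},{"delta_pos":[0.3,2.3,0],"yaw":0,"grip":10},{"delta_pos":[0.4,2.3,0],"yaw":0,"grip":10},{"delta_pos":[0,0,0],"yaw":0,"grip":10},{"delta_pos":[0,0,0],"yaw":0,"grip":10}]}}

```text
clock: 15.55
position: [0.5624, 0.2161, 0.1994]
tool_rot: [0.0, 0.696, 0.718, 0.0]
force: [-0.4, 0.1, 7.3]
width: 0.0207
```

Call:
{"op": "drive_tool", "data": {"series": [{"delta_pos":[0.5,2.3,0],"yaw":0,"grip":10},{"delta_pos":[0.6,2.3,0],"yaw":0,"grip":10},{"delta_pos":[0.7,2.2,0],"yaw":0,"grip":10},{"delta_pos":[0,0,0],"yaw":0,"grip":10},{"delta_pos":[0,0,0],"yaw":0,"grip":10}]}}

```text
clock: 15.97
position: [0.5642, 0.2229, 0.1994]
tool_rot: [0.0, 0.696, 0.718, 0.0]
force: [-0.1, 0.3, 7.9]
width: 0.0207
```

```bash
python3 - <<'E'
from bench import manip
import cv2,pickle
for n,r in (("scene",(150,300,150,350)),("side",(130,250,190,320))):
    s=manip.snapshot(n); pickle.dump(s,open(n+"4.pkl","wb"))
    i=s["img"][r[0]:r[1],r[2]:r[3],::-1]; k=4 if n=="scene" else 5
    cv2.imwrite(f"pics/{n}4.png",cv2.resize(i,None,fx=k,fy=k,interpolation=cv2.INTER_CUBIC))
E
```

```text
(no output)
```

View pics/scene4.png

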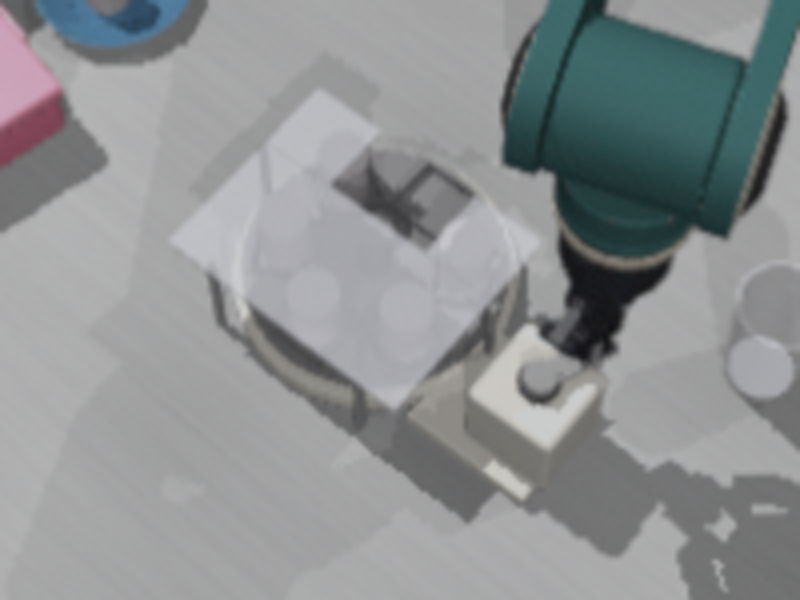

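View pics/side4.png

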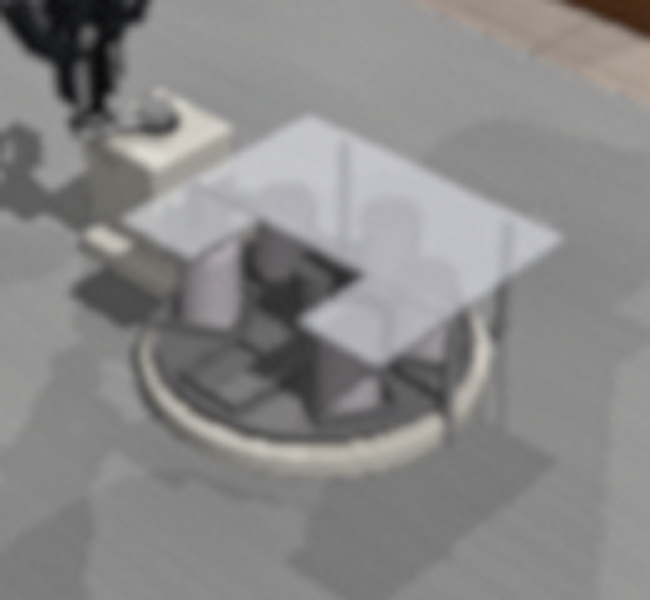

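```bash
python3 - <<'E'
from cams import *
from scipy.optimize import least_squares
S=lambda x,y:(150+x/4-.4,150+y/4-.4)
D=lambda x,y:(190+x/5-.4,130+y/5-.4)
t=[("scene",S(465,235)),("scene",S(406,307)),("scene",S(313,293)),("scene",S(285,217)),("scene",S(343,152)),("side",D(392,213)),("side",D(430,275)),("side",D(285,198))]
P=[onz(c,u,.085) for c,u in t]
def f(v):
  r=[]
  for p in P:
    d=p-v[:2];a=np.arctan2(d[1],d[0])-v[2];k=np.round(a/(np.pi/3));a=v[2]+k*np.pi/3
    r+=list(v[:2]+.07*np.array([np.cos(a),np.sin(a)])-p)
  return r
q=min((least_squares(f,[.581,.030,a0]) for a0 in np.arange(0,1.05,.1)),key=lambda q:q.cost)
print(q.x[:2],np.degrees(q.x[2])%60,q.cost)
for p in P:
  d=p-q.x[:2];print(np.degrees(np.arctan2(d[1],d[0]))%360,np.hypot(*d))
# seat square corners at z .038 top of wall
for c in [(432,163),(475,193),(437,240),(395,205)]: print(onz("scene",S(*c),.038))
E
```

```text
[0.58175157 0.02931784] 1.8465027019701226 2.3945942015063656e-05
125.31993329598858 0.06900115706599891
60.732647353135675 0.07092044050373292
2.104342603246167 0.07044941202206308
302.85231653570463 0.06694816054162575
240.11680922720075 0.0704773531359085
1.278977136589338 0.07107235805355072
301.49486371820035 0.0718714282104633
61.03425314904489 0.07207316503821953
[0.48731447 0.00869076]
[0.48641974 0.0521163 ]
[0.53824012 0.05651389]
[0.53566325 0.01144293]
```

Call:
{"op": "drive_tool", "data": {"series": [{"delta_pos":[0.8,2.2,0],"yaw":0,"grip":10},{"delta_pos":[1,2.2,0],"yaw":0,"grip":10},{"delta_pos":[1.1,2.1,0],"yaw":0,"grip":10},{"delta_pos":[0,0,0],"yaw":0,"grip":10},{"delta_pos":[0,0,0],"yaw":0,"grip":10}]}}

```text
clock: 16.48
position: [0.5668, 0.2284, 0.1993]
tool_rot: [0.0, 0.696, 0.718, -0.001]
force: [-4.7, -11.1, 10.4]
width: 0.0205
```

Call:
{"op": "drive_tool", "data": {"series": [{"delta_pos":[0,0,0],"yaw":0,"grip":10},{"delta_pos":[0,0,0],"yaw":0,"grip":10},{"delta_pos":[0,0,0],"yaw":0,"grip":10},{"delta_pos":[0,0,0],"yaw":0,"grip":10},{"delta_pos":[0,0,0],"yaw":0,"grip":10}]}}

```text
clock: 16.9
position: [0.5668, 0.2284, 0.1993]
tool_rot: [0.0, 0.696, 0.718, -0.001]
force: [-4.7, -9.9, 10.8]
width: 0.0204
```

Call:
{"op": "drive_tool", "data": {"series": [{"delta_pos":[0.5,0.9,0],"yaw":0,"grip":10},{"delta_pos":[0,0,0],"yaw":0,"grip":10},{"delta_pos":[0,0,0],"yaw":0,"grip":10},{"delta_pos":[0,0,0],"yaw":0,"grip":10},{"delta_pos":[0,0,0],"yaw":0,"grip":10}]}}

```text
clock: 17.32
position: [0.5672, 0.2291, 0.1993]
tool_rot: [0.0, 0.696, 0.718, -0.001]
force: [-5.8, -11.5, 11.1]
width: 0.0201
```

Call:
{"op": "drive_tool", "data": {"series": [{"delta_pos":[0,0,0],"yaw":0,"grip":10},{"delta_pos":[0,0,0],"yaw":0,"grip":10},{"delta_pos":[0,0,0],"yaw":0,"grip":10},{"delta_pos":[0,0,0],"yaw":0,"grip":10},{"delta_pos":[0,0,0],"yaw":0,"grip":10}]}}

```text
clock: 17.73
position: [0.5672, 0.2291, 0.1993]
tool_rot: [0.0, 0.696, 0.718, -0.001]
force: [-5.4, -11.5, 11.6]
width: 0.0206
```

Call:
{"op": "drive_tool", "data": {"series": [{"delta_pos":[-1,-1.8,0],"yaw":0,"grip":10},{"delta_pos":[-1,-1.7,0],"yaw":0,"grip":10},{"delta_pos":[0,0,0],"yaw":0,"grip":60},{"delta_pos":[0,0,0],"yaw":0,"grip":60},{"delta_pos":[0,0,0],"yaw":0,"grip":60}]}}

```text
clock: 18.15
position: [0.5652, 0.2261, 0.1983]
tool_rot: [-0.0, 0.696, 0.718, -0.0]
force: [0.1, -0.1, 0.3]
width: 0.0559
```

Call:
{"op": "drive_tool", "data": {"series": [{"delta_pos":[0,0,10],"yaw":0,"grip":60},{"delta_pos":[0,0,20],"yaw":0,"grip":60},{"delta_pos":[0,0,30],"yaw":0,"grip":70},{"delta_pos":[0,0,30],"yaw":0,"grip":80},{"delta_pos":[0,-10,10],"yaw":0,"grip":80}]}}

```text
clock: 18.57
position: [0.5658, 0.2164, 0.3042]
tool_rot: [0.001, 0.696, 0.718, 0.002]
force: [0.9, -0.1, 1.6]
width: 0.08
```

Call:
{"op": "drive_tool", "data": {"series": [{"delta_pos":[-14,-32,0],"yaw":0,"grip":80},{"delta_pos":[-14,-32,0],"yaw":0,"grip":80},{"delta_pos":[-14,-32,0],"yaw":0,"grip":80},{"delta_pos":[-12,-32,0],"yaw":0,"grip":80},{"delta_pos":[0,0,0],"yaw":0,"grip":80}]}}

```text
clock: 18.98
position: [0.5098, 0.0836, 0.2997]
tool_rot: [0.001, 0.697, 0.717, -0.0]
force: [-0.9, 0.3, -0.9]
width: 0.0798
```

```bash
python3 - <<'E'
from bench import manip
import cv2,pickle
s=manip.snapshot("wrist"); pickle.dump(s,open("w5.pkl","wb"))
cv2.imwrite("pics/w5.png",s["img"][:,:,::-1])
o=manip.observe(); print(o["clock"],o["position"])
E
```

```text
19.0333 [0.51066246 0.08526306 0.29970621]
```

View pics/w5.png

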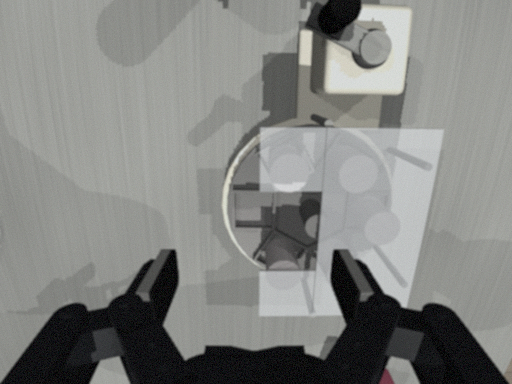

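```bash
python3 - <<'E'
import pickle,cv2
from cams import *
s=pickle.load(open("w5.pkl","rb"))
a=s["img"][:,:,::-1]
cv2.imwrite("pics/w5a.png",cv2.resize(a[160:285,215:345],None,fx=4.6,fy=4.6,interpolation=cv2.INTER_CUBIC))
for cx,cy in [(.5111,.028)]:
    u=.03; R=np.array([[np.cos(u),-np.sin(u)],[np.sin(u),np.cos(u)]])
    P=[list(np.array([cx,cy])+R@np.array(k))+[.038] for k in [(-.023,-.023),(-.023,.023),(.023,.023),(.023,-.023)]]
    print(proj(s,P), (proj(s,P)-[215,160])*4.6)
E
```

```text
[[236.01530377 228.48820257]
 [235.12743005 193.76132843]
 [273.58486405 193.66942404]
 [272.84610935 228.39954699]] [[ 96.67039734 315.0457318 ]
 [ 92.58617821 155.30211079]
 [269.49037462 154.87935059]
 [266.09210303 314.63791615]]
```

View pics/w5a.png

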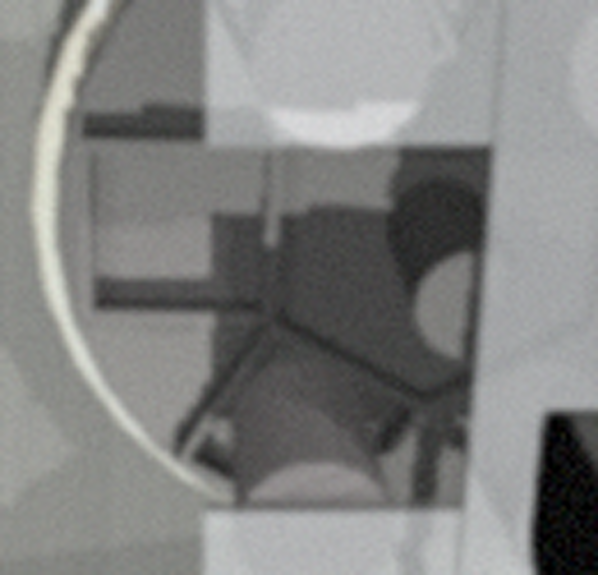

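```bash
python3 - <<'E'
import pickle,cv2
from cams import *
np.set_printoptions(precision=4,suppress=True)
s=pickle.load(open("w5.pkl","rb"))
W=lambda x,y:(215+x/4.6-.4,160+y/4.6-.4)
print("slot+y",onz(s,W(250,147),.096),onz(s,W(490,147),.096),onz(s,W(470,508),.096),onz(s,W(250,508),.096))
for p in [(260,128),(444,129),(409,316),(260,316)]: print("hood",onz(s,p,.096))
for p in [(300,30+0)]: pass
print("tower",[onz(s,p,.096) for p in [(325,94),(404,94),(411,7)]])
for w in [(97,137),(97,296),(270,137),(268,296)]: print("seat",onz(s,W(*w),.038))
for n in ("scene4","side4"):
    q=pickle.load(open(n+".pkl","rb"))
q=pickle.load(open("side4.pkl","rb"))
print("tins wrist",[onz(s,p,.085) for p in [(291,171),(358,174),(382,226)]])
E
```

```text
slot+y [0.5241 0.0741] [0.5756 0.0755] [ 0.5806 -0.0153] [ 0.5281 -0.0164]
hood [0.5131 0.1356]
hood [0.6873 0.1413]
hood [ 0.6998 -0.0792]
hood [ 0.5206 -0.0802]
tower [array([0.5701, 0.1674]), array([0.6423, 0.1707]), array([0.6371, 0.2419])]
seat [0.4881 0.0558]
seat [0.4884 0.0106]
seat [0.5328 0.0571]
seat [0.5345 0.0118]
tins wrist [array([0.5459, 0.0927]), array([0.6141, 0.0916]), array([0.6492, 0.0343])]
```

```bash
python3 - <<'E'
import pickle,cv2
from cams import *
s=pickle.load(open("w5.pkl","rb"))
a=s["img"][:,:,::-1]
x0,y0=220,170;k=9
base=cv2.resize(a[y0:y0+70,x0:x0+60],None,fx=k,fy=k,interpolation=cv2.INTER_NEAREST)
base=cv2.convertScaleAbs(base,alpha=1.5)
outs=[]
def draw(cx,cy,u=.03):
    im=base.copy()
    R=np.array([[np.cos(u),-np.sin(u)],[np.sin(u),np.cos(u)]])
    for h,z,col in [(.023,.030,(0,0,255)),(.023,.038,(0,255,0)),(.026,.038,(255,0,0))]:
        P=[list(np.array([cx,cy])+R@(h*np.array(q)))+[z] for q in [(-1,-1),(-1,1),(1,1),(1,-1)]]
        p=((proj(s,P)+.5-[x0,y0])*k).astype(int)
        cv2.polylines(im,[p.reshape(-1,1,2)],True,col,1)
    return im
cv2.imwrite("pics/ov.png",np.hstack([base[:, :0],draw(.511,.0303),draw(.511,.0335)])[:,:800*2:1] if 0 else cv2.resize(np.hstack([draw(.511,.0303),draw(.511,.0338)]),None,fx=.74,fy=.74))
cv2.imwrite("pics/ov0.png",base)
E
```

```text
(no output)
```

View pics/ov.png

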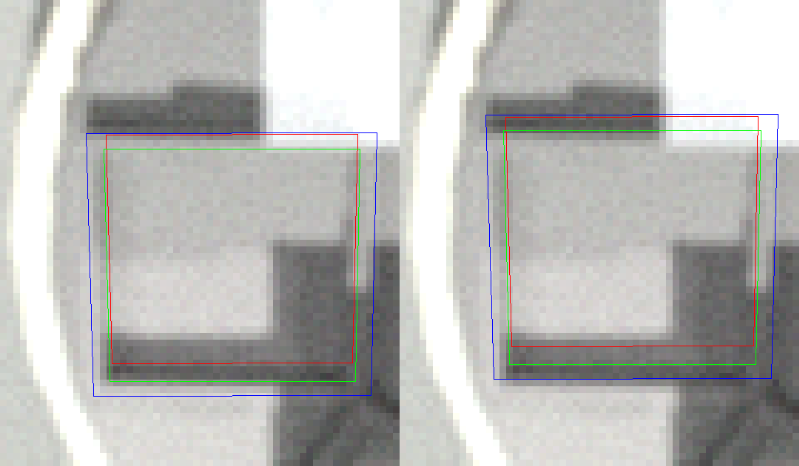

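View pics/ov0.png

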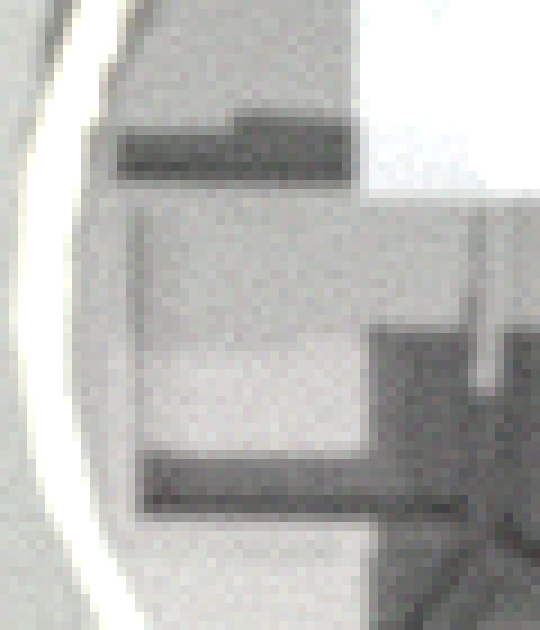

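Call:
{"op": "drive_tool", "data": {"series": [{"delta_pos":[1.4,-25,0],"yaw":0,"grip":80},{"delta_pos":[1.4,-38,0],"yaw":0,"grip":80},{"delta_pos":[1.4,-38,0],"yaw":0,"grip":80},{"delta_pos":[1.4,-38,0],"yaw":0,"grip":80},{"delta_pos":[1.4,-38,0],"yaw":0,"grip":80}]}}

```text
clock: 19.45
position: [0.5185, -0.0909, 0.2992]
tool_rot: [0.0, 0.696, 0.718, 0.0]
force: [0.1, 0.5, 0.9]
width: 0.0799
```

Call:
{"op": "drive_tool", "data": {"series": [{"delta_pos":[1.4,-38,0],"yaw":0,"grip":80},{"delta_pos":[1.4,-38,0],"yaw":0,"grip":80},{"delta_pos":[1.4,-38,0],"yaw":0,"grip":80},{"delta_pos":[1.4,-38,0],"yaw":0,"grip":80},{"delta_pos":[0.9,-26,0],"yaw":0,"grip":80}]}}

```text
clock: 19.87
position: [0.5252, -0.2703, 0.2988]
tool_rot: [-0.0, 0.697, 0.717, -0.0]
force: [0.7, 0.2, 0.1]
width: 0.0801
```

Call:
{"op": "drive_tool", "data": {"series": [{"delta_pos":[0,0,0],"yaw":0.015,"grip":80},{"delta_pos":[0,0,0],"yaw":0,"grip":80},{"delta_pos":[0,0,0],"yaw":0,"grip":80},{"delta_pos":[0,0,0],"yaw":0,"grip":80},{"delta_pos":[0,0,0],"yaw":0,"grip":80}]}}

```text
clock: 20.28
position: [0.5252, -0.2667, 0.2991]
tool_rot: [0.0, 0.691, 0.723, 0.0]
force: [0.4, -0.6, 0.4]
width: 0.0801
```

```bash
python3 - <<'E'
from bench import manip
import cv2,pickle
s=manip.snapshot("wrist"); pickle.dump(s,open("w6.pkl","wb"))
cv2.imwrite("pics/w6.png",s["img"][:,:,::-1])
o=manip.observe(); print(o["clock"],o["position"],o["tool_rot"])
E
```

```text
20.3333 [ 0.52511831 -0.26683094  0.29910579] [1.19311320e-04 6.90618763e-01 7.23218987e-01 8.17113996e-05]
```

View pics/w6.png

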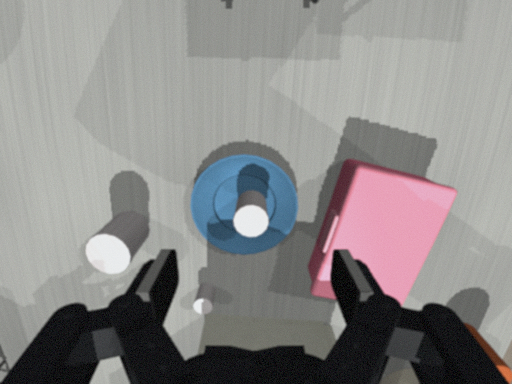

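```bash
python3 - <<'E'
import pickle,cv2
from cams import *
np.set_printoptions(precision=4,suppress=True)
s=pickle.load(open("w6.pkl","rb"))
a=s["img"][:,:,::-1]
cv2.imwrite("pics/w6a.png",cv2.resize(a[145:265,185:320],None,fx=5,fy=5,interpolation=cv2.INTER_CUBIC))
print("tin",onz(s,(252,220),.0615),"foot?",onz(s,(251,197),.008))
print("lbox",onz(s,(347,161),.064),onz(s,(310,290),.0),onz(s,(330,225),.064))
print("saucer",onz(s,(244.5,204),.015))
t=[.5239,-.3245]
for zz in (.006,.061): print(proj(s,[[t[0],t[1],zz],[t[0]-.02,t[1],zz],[t[0]+.02,t[1],zz]]))
E
```

```text
tin [ 0.5246 -0.3226] foot? [ 0.5226 -0.3141]
lbox [ 0.6228 -0.2482] [ 0.6185 -0.4632] [ 0.6143 -0.3238]
saucer [ 0.5145 -0.3216]
[[251.6899 203.8701]
 [236.6015 203.2184]
 [266.7564 204.5169]]
[[251.3306 221.3169]
 [233.9321 220.5765]
 [268.6997 222.0426]]
```

View pics/w6a.png

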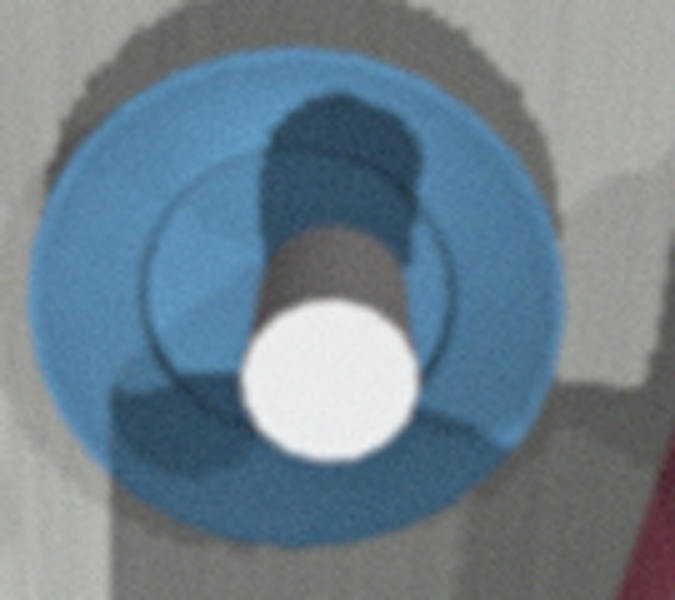

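Call:
{"op": "drive_tool", "data": {"series": [{"delta_pos":[-0.4,-14.3,-18],"yaw":0,"grip":80},{"delta_pos":[-0.4,-14.3,-23],"yaw":0,"grip":80},{"delta_pos":[-0.4,-14.3,-23],"yaw":0,"grip":80},{"delta_pos":[-0.4,-14.3,-23],"yaw":0,"grip":80},{"delta_pos":[0,0,-23],"yaw":-0.012,"grip":80}]}}

```text
clock: 20.75
position: [0.5232, -0.3262, 0.188]
tool_rot: [0.0, 0.695, 0.719, -0.0]
force: [0.6, -0.4, 0.6]
width: 0.08
```

Call:
{"op": "drive_tool", "data": {"series": [{"delta_pos":[0,0,-25],"yaw":0,"grip":80},{"delta_pos":[0,0,-25],"yaw":0,"grip":80},{"delta_pos":[0,0,-20],"yaw":0,"grip":80},{"delta_pos":[0,0,-15],"yaw":0,"grip":80},{"delta_pos":[0,0,-8],"yaw":0,"grip":80}]}}

```text
clock: 21.17
position: [0.5229, -0.324, 0.0939]
tool_rot: [-0.001, 0.695, 0.719, -0.0]
force: [-0.7, -0.0, 0.2]
width: 0.0803
```

Call:
{"op": "drive_tool", "data": {"series": [{"delta_pos":[0,0,0],"yaw":0,"grip":80},{"delta_pos":[0,0,0],"yaw":0,"grip":60},{"delta_pos":[0,0,0],"yaw":0,"grip":45},{"delta_pos":[0,0,0],"yaw":0,"grip":30},{"delta_pos":[0,0,0],"yaw":0,"grip":30}]}}

```text
clock: 21.58
position: [0.5238, -0.3253, 0.0975]
tool_rot: [0.001, 0.695, 0.719, 0.0]
force: [-0.0, 0.0, 0.5]
width: 0.0387
```

Call:
{"op": "drive_tool", "data": {"series": [{"delta_pos":[0,0,0],"yaw":0,"grip":30},{"delta_pos":[0,0,0],"yaw":0,"grip":30},{"delta_pos":[0,0,0],"yaw":0,"grip":30},{"delta_pos":[0,0,0],"yaw":0,"grip":30},{"delta_pos":[0,0,0],"yaw":0,"grip":30}]}}

```text
clock: 22.0
position: [0.5238, -0.3253, 0.0975]
tool_rot: [0.001, 0.695, 0.719, 0.0]
force: [-0.0, 0.7, 5.5]
width: 0.0383
```

Call:
{"op": "drive_tool", "data": {"series": [{"delta_pos":[0,0,6],"yaw":0,"grip":30},{"delta_pos":[0,0,14],"yaw":0,"grip":30},{"delta_pos":[0,0,25],"yaw":0,"grip":30},{"delta_pos":[0,0,30],"yaw":0,"grip":30},{"delta_pos":[0,0,30],"yaw":0,"grip":30}]}}

```text
clock: 22.42
position: [0.523, -0.3249, 0.2033]
tool_rot: [0.0, 0.695, 0.719, -0.0]
force: [1.0, -0.2, -1.0]
width: 0.039
```

Call:
{"op": "drive_tool", "data": {"series": [{"delta_pos":[0,5,25],"yaw":0,"grip":30},{"delta_pos":[0,15,20],"yaw":0,"grip":30},{"delta_pos":[0,25,5],"yaw":0,"grip":30},{"delta_pos":[-1.5,30,0],"yaw":0,"grip":30},{"delta_pos":[-1.5,30,0],"yaw":0,"grip":30}]}}

```text
clock: 22.83
position: [0.52, -0.2192, 0.253]
tool_rot: [0.001, 0.696, 0.718, 0.0]
force: [0.5, -0.2, -1.3]
width: 0.0387
```

Call:
{"op": "drive_tool", "data": {"series": [{"delta_pos":[-2,30,0],"yaw":0,"grip":30},{"delta_pos":[-2,30,0],"yaw":0,"grip":30},{"delta_pos":[-2,30,0],"yaw":0,"grip":30},{"delta_pos":[-2,30,0],"yaw":0,"grip":30},{"delta_pos":[-1,30,0],"yaw":0,"grip":30}]}}

```text
clock: 23.25
position: [0.5107, -0.0687, 0.2525]
tool_rot: [0.001, 0.695, 0.719, 0.0]
force: [0.8, -0.1, -1.1]
width: 0.0391
```

Call:
{"op": "drive_tool", "data": {"series": [{"delta_pos":[-1,30,0],"yaw":0,"grip":30},{"delta_pos":[0,28,0],"yaw":0,"grip":30},{"delta_pos":[0,25,0],"yaw":0,"grip":30},{"delta_pos":[0,12,0],"yaw":0,"grip":30},{"delta_pos":[0,0,0],"yaw":0,"grip":30}]}}

```text
clock: 23.67
position: [0.5101, 0.0268, 0.2521]
tool_rot: [0.0, 0.694, 0.72, 0.001]
force: [0.7, -0.0, -1.9]
width: 0.0388
```

```bash
python3 - <<'E'
from bench import manip
import cv2,pickle
o=manip.observe(); print(o["clock"],o["position"],o["tool_rot"],o["force"],o["width"])
for n in ("scene","side","wrist"):
    s=manip.snapshot(n); pickle.dump(s,open(n+"7.pkl","wb"))
    r=(100,250,170,370) if n=="scene" else (100,280,170,370) if n=="side" else (0,384,0,512)
    k=4 if n=="scene" else 3.3 if n=="side" else 1.5
    cv2.imwrite(f"pics/{n}7.png",cv2.resize(s["img"][r[0]:r[1],r[2]:r[3],::-1],None,fx=k,fy=k,interpolation=cv2.INTER_CUBIC))
o=manip.observe(); print(o["clock"],o["position"],o["tool_rot"])
E
```

```text
23.6667 [0.51011531 0.02678216 0.25212718] [3.13204387e-04 6.94486063e-01 7.19505900e-01 5.20353325e-04] [ 0.68497007 -0.0209824  -1.93419733] 0.03881504744887176
23.8167 [0.51029395 0.0242678  0.25144039] [2.93254920e-04 6.95391843e-01 7.18630710e-01 3.38153126e-05]
```

View pics/scene7.png

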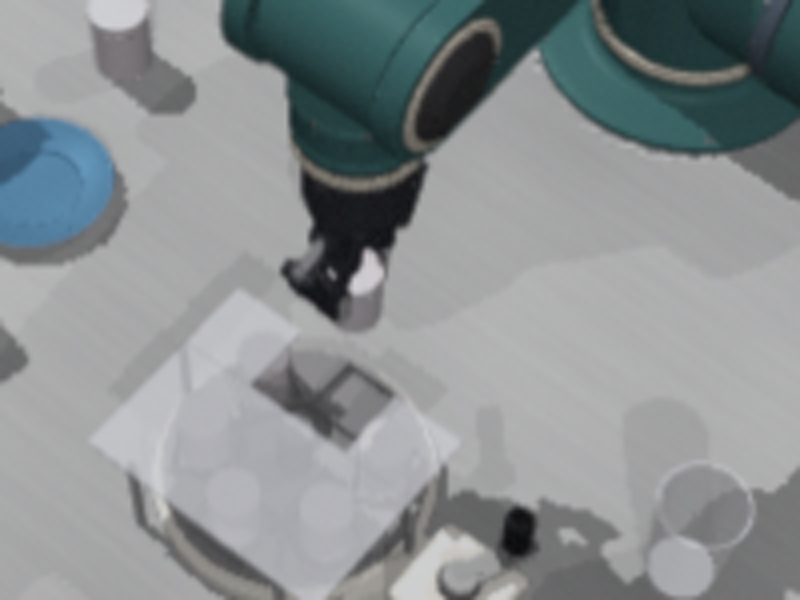

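View pics/side7.png

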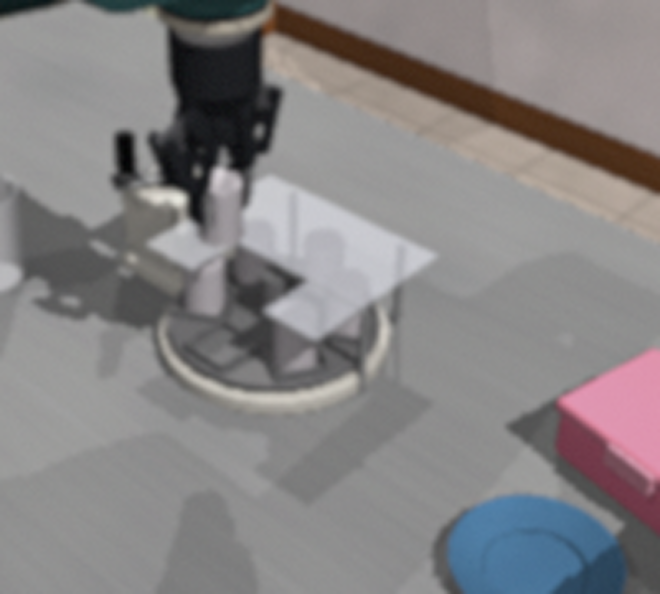

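View pics/wrist7.png

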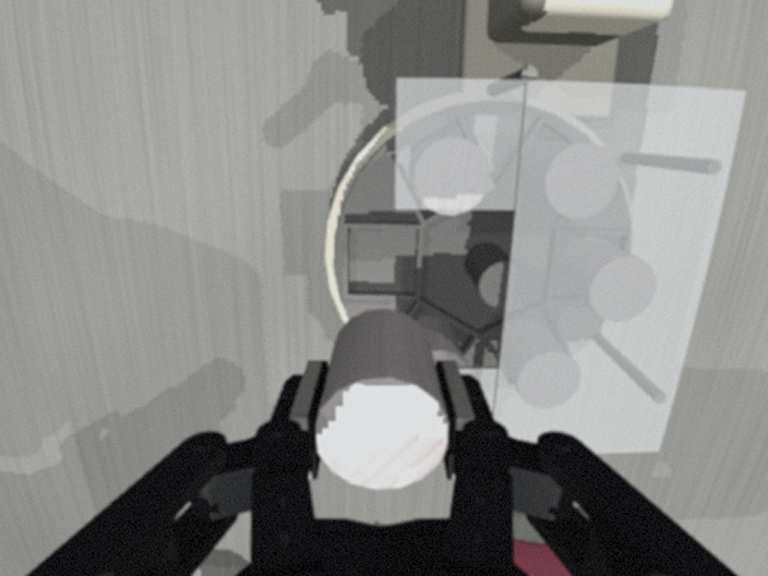

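```bash
cat > ov.py <<'E'
import pickle,cv2,sys
from cams import *
s=pickle.load(open("wrist7.pkl","rb"))
a=s["img"][:,:,::-1]
x0,y0=220,135;k=9
base=cv2.resize(a[y0:y0+66,x0:x0+70],None,fx=k,fy=k,interpolation=cv2.INTER_NEAREST)
base=cv2.convertScaleAbs(base,alpha=1.5)
def draw(cx,cy,u):
    im=base.copy()
    R=np.array([[np.cos(u),-np.sin(u)],[np.sin(u),np.cos(u)]])
    for h,z,col in [(.023,.030,(0,0,255)),(.023,.038,(0,255,0)),(.026,.038,(255,0,0))]:
        P=[list(np.array([cx,cy])+R@(h*np.array(q)))+[z] for q in [(-1,-1),(-1,1),(1,1),(1,-1)]]
        p=((proj(s,P)+.5-[x0,y0])*k).astype(int)
        cv2.polylines(im,[p.reshape(-1,1,2)],True,col,1)
    return im
cv2.imwrite("pics/ov7.png",np.vstack([draw(.510,.0295,.03)]))
cv2.imwrite("pics/ov7b.png",base)
# tin foot/top circle
T=np.array([.5103,.0246])  # wrist shot moment approx
im=cv2.resize(a,None,fx=1.5,fy=1.5)
th=np.linspace(0,2*np.pi,60)
for dy,col in ((0,(0,0,255)),(.0013,(0,255,0))):
  for z,r in ((.160,.02),(.215,.0205)):
    P=np.stack([T[0]+r*np.cos(th),T[1]+dy+r*np.sin(th),z+0*th],1)
    cv2.polylines(im,[(proj(s,P)*1.5).astype(int).reshape(-1,1,2)],True,col,1)
cv2.imwrite("pics/ov7t.png",im[280:520,250:520].repeat(2,0).repeat(2,1))
print(s["pose"][:3,3])
E
python3 ov.py
```

```text
[0.50655122 0.10922548 0.32188105]
```

View pics/ov7.png

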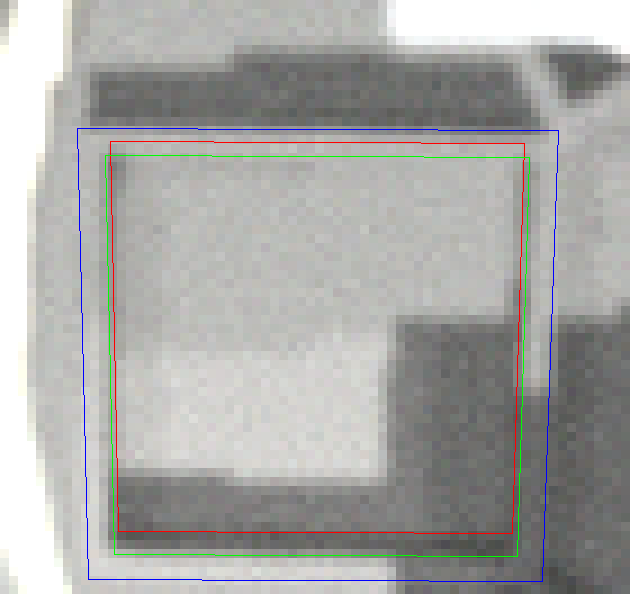

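View pics/ov7t.png

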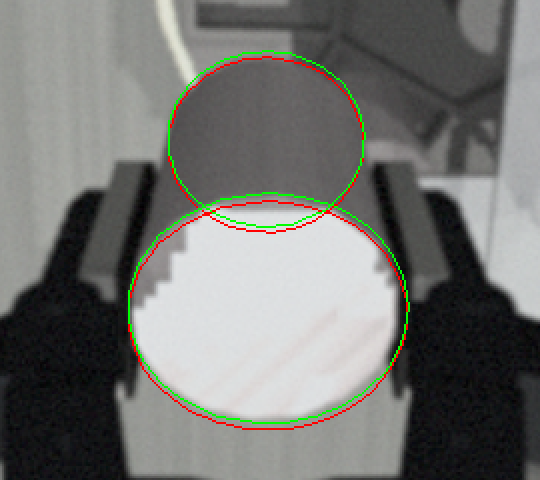

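Call:
{"op": "drive_tool", "data": {"series": [{"delta_pos":[0,4,-20],"yaw":0,"grip":30},{"delta_pos":[0,0,-25],"yaw":0,"grip":30},{"delta_pos":[0,0,-15],"yaw":0,"grip":30},{"delta_pos":[0,0,0],"yaw":0,"grip":30},{"delta_pos":[0,0,0],"yaw":0,"grip":30}]}}

```text
clock: 24.23
position: [0.5102, 0.028, 0.1909]
tool_rot: [-0.0, 0.696, 0.718, -0.0]
force: [0.4, -0.2, -0.5]
width: 0.0386
```

Call:
{"op": "drive_tool", "data": {"series": [{"delta_pos":[0,0,0],"yaw":0,"grip":30},{"delta_pos":[0,0,0],"yaw":0,"grip":30},{"delta_pos":[0,0,0],"yaw":0,"grip":30},{"delta_pos":[0,0,0],"yaw":0,"grip":30},{"delta_pos":[0,0,0],"yaw":0,"grip":30}]}}

```text
clock: 24.65
position: [0.5104, 0.0289, 0.1914]
tool_rot: [0.0, 0.695, 0.719, 0.0]
force: [0.7, 0.3, -0.9]
width: 0.0385
```

Call:
{"op": "drive_tool", "data": {"series": [{"delta_pos":[-0.3,0,-18],"yaw":0,"grip":30},{"delta_pos":[0,0,-18],"yaw":0,"grip":30},{"delta_pos":[0,0,-13],"yaw":0,"grip":30},{"delta_pos":[0,0,-5],"yaw":0,"grip":30},{"delta_pos":[0,0,0],"yaw":0,"grip":30}]}}

```text
clock: 25.07
position: [0.5096, 0.029, 0.1358]
tool_rot: [-0.001, 0.695, 0.719, -0.001]
force: [0.2, -0.0, -1.1]
width: 0.039
```

```bash
python3 - <<'E'
from bench import manip
import cv2,pickle
from cams import *
o=manip.observe(); print(o["clock"],o["position"],o["force"])
for n in ("scene","wrist"):
    s=manip.snapshot(n); pickle.dump(s,open(n+"8.pkl","wb"))
    r=(150,270,180,320) if n=="scene" else (100,340,130,400)
    k=5 if n=="scene" else 2.5
    cv2.imwrite(f"pics/{n}8.png",cv2.resize(s["img"][r[0]:r[1],r[2]:r[3],::-1],None,fx=k,fy=k,interpolation=cv2.INTER_CUBIC))
E
```

```text
25.0667 [0.50955504 0.02899339 0.13577812] [ 0.21035891 -0.03439654 -1.0867906 ]
```

View pics/scene8.png

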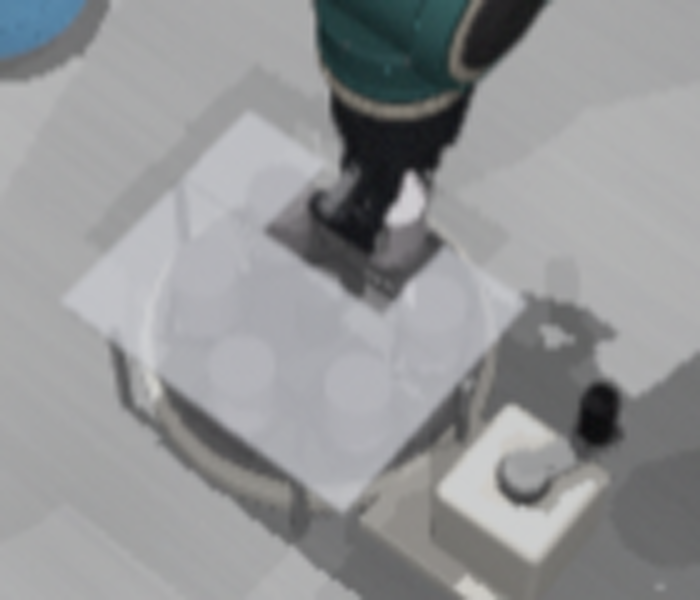

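View pics/wrist8.png

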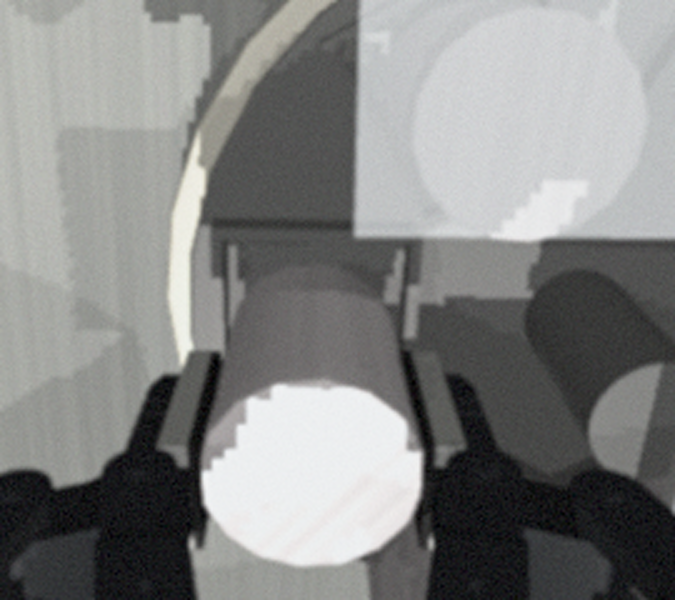

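```bash
python3 - <<'E'
import pickle,cv2
from cams import *
s=pickle.load(open("wrist8.pkl","rb")); a=s["img"][:,:,::-1]
from bench import manip
o=manip.observe(); print(o["position"])
x0,y0,k=205,180,7
im=cv2.convertScaleAbs(cv2.resize(a[y0:y0+80,x0:x0+100],None,fx=k,fy=k,interpolation=cv2.INTER_NEAREST),alpha=1.6)
def pl(P,col): cv2.polylines(im,[((proj(s,P)+.5-[x0,y0])*k).astype(int).reshape(-1,1,2)],True,col,1)
u=.03;R=np.array([[np.cos(u),-np.sin(u)],[np.sin(u),np.cos(u)]])
for h,z,col in [(.023,.03,(0,0,255)),(.023,.038,(0,255,0)),(.026,.038,(255,0,0))]:
    pl([list(np.array([.510,.030])+R@(h*np.array(q)))+[z] for q in [(-1,-1),(-1,1),(1,1),(1,-1)]],col)
th=np.linspace(0,2*np.pi,60);p=o["position"]
pl(np.stack([p[0]+.02*np.cos(th),p[1]+.0013+.02*np.sin(th),p[2]-.0915+0*th],1),(0,255,255))
cv2.imwrite("pics/ov8.png",im)
E
```

```text
[0.51023615 0.02899394 0.13756542]
```

View pics/ov8.png

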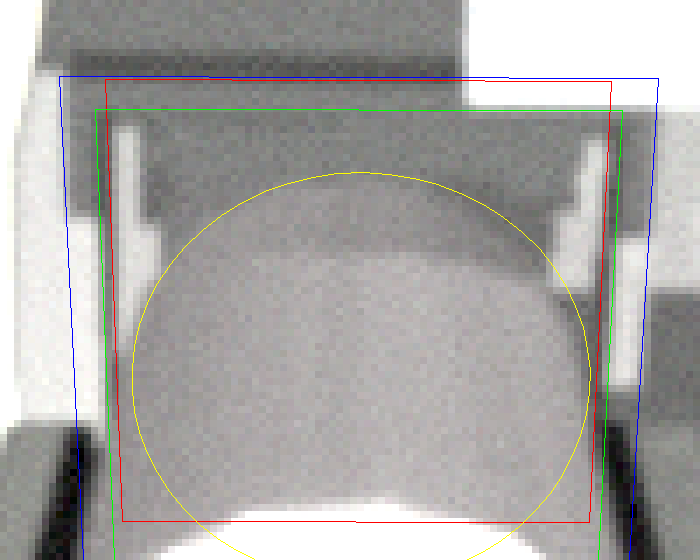

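Call:
{"op": "drive_tool", "data": {"series": [{"delta_pos":[0,0,-4],"yaw":0,"grip":30},{"delta_pos":[0,0,-4],"yaw":0,"grip":30},{"delta_pos":[0,0,-3],"yaw":0,"grip":30},{"delta_pos":[0,0,-2],"yaw":0,"grip":30},{"delta_pos":[0,0,0],"yaw":0,"grip":30}]}}

```text
clock: 25.58
position: [0.5098, 0.0289, 0.1234]
tool_rot: [-0.0, 0.695, 0.719, -0.0]
force: [0.0, -0.1, -0.6]
width: 0.0388
```

Call:
{"op": "drive_tool", "data": {"series": [{"delta_pos":[0,0,-1],"yaw":0,"grip":30},{"delta_pos":[0,0,0],"yaw":0,"grip":30},{"delta_pos":[0,0,0],"yaw":0,"grip":30},{"delta_pos":[0,0,0],"yaw":0,"grip":30},{"delta_pos":[0,0,0],"yaw":0,"grip":30}]}}

```text
clock: 26.0
position: [0.51, 0.029, 0.123]
tool_rot: [0.0, 0.695, 0.719, 0.0]
force: [0.0, -0.1, -1.3]
width: 0.0386
```

Call:
{"op": "drive_tool", "data": {"series": [{"delta_pos":[0,0,-1],"yaw":0,"grip":30},{"delta_pos":[0,0,0],"yaw":0,"grip":30},{"delta_pos":[0,0,0],"yaw":0,"grip":30},{"delta_pos":[0,0,-0.5],"yaw":0,"grip":30},{"delta_pos":[0,0,0],"yaw":0,"grip":30}]}}

```text
clock: 26.42
position: [0.5102, 0.029, 0.1224]
tool_rot: [0.0, 0.695, 0.719, 0.0]
force: [-6.1, 0.8, 11.2]
width: 0.0385
```

Call:
{"op": "drive_tool", "data": {"series": [{"delta_pos":[0,0,0.8],"yaw":0,"grip":30},{"delta_pos":[0,0,0],"yaw":0,"grip":36},{"delta_pos":[0,0,0],"yaw":0,"grip":42},{"delta_pos":[0,0,0],"yaw":0,"grip":55},{"delta_pos":[0,0,0],"yaw":0,"grip":65}]}}

```text
clock: 26.83
position: [0.5099, 0.029, 0.1221]
tool_rot: [-0.0, 0.695, 0.719, -0.0]
force: [0.2, 0.3, 0.6]
width: 0.0643
```

Call:
{"op": "drive_tool", "data": {"series": [{"delta_pos":[0,0,0],"yaw":0,"grip":65},{"delta_pos":[0,0,3],"yaw":0,"grip":65},{"delta_pos":[0,0,10],"yaw":0,"grip":65},{"delta_pos":[0,0,20],"yaw":0,"grip":65},{"delta_pos":[0,0,25],"yaw":0,"grip":65}]}}

```text
clock: 27.25
position: [0.5094, 0.029, 0.1804]
tool_rot: [-0.001, 0.695, 0.719, -0.001]
force: [1.0, 0.7, 0.5]
width: 0.0649
```

Call:
{"op": "drive_tool", "data": {"series": [{"delta_pos":[0,0,30],"yaw":0,"grip":65},{"delta_pos":[0,0,30],"yaw":0,"grip":65},{"delta_pos":[0,25,25],"yaw":0,"grip":65},{"delta_pos":[0,25,15],"yaw":0,"grip":65},{"delta_pos":[0,10,0],"yaw":0,"grip":65}]}}

```text
clock: 27.67
position: [0.5104, 0.0908, 0.2851]
tool_rot: [0.002, 0.695, 0.719, 0.002]
force: [0.3, -0.1, 0.7]
width: 0.065
```

```bash
python3 - <<'E'
from bench import manip
import cv2,pickle
o=manip.observe(); print(o["clock"],o["position"],o["force"])
for n in ("scene","side","wrist"):
    s=manip.snapshot(n); pickle.dump(s,open(n+"9.pkl","wb"))
    r=(130,270,170,340) if n=="scene" else (130,250,190,320) if n=="side" else (110,290,170,390)
    k=4.5 if n=="scene" else 5 if n=="side" else 3.3
    cv2.imwrite(f"pics/{n}9.png",cv2.resize(s["img"][r[0]:r[1],r[2]:r[3],::-1],None,fx=k,fy=k,interpolation=cv2.INTER_CUBIC))
E
```

```text
27.6667 [0.51044014 0.09084465 0.28506338] [ 0.33362322 -0.08352243  0.72141555]
```

View pics/wrist9.png

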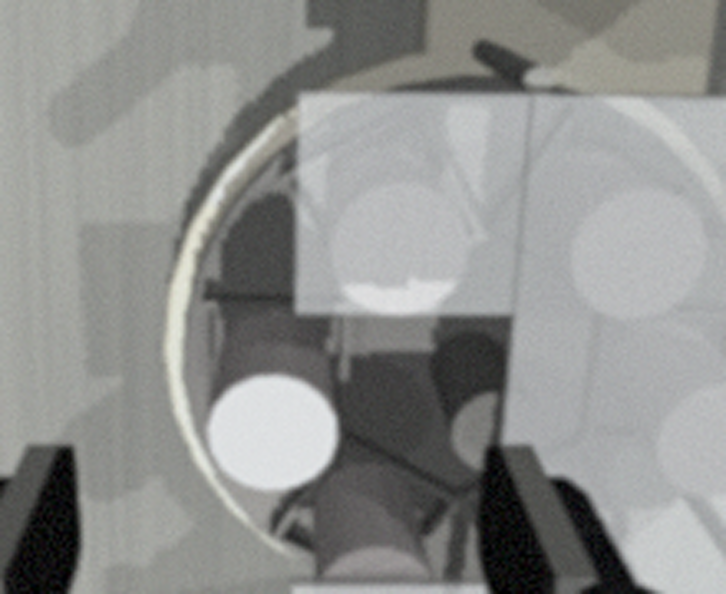

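View pics/side9.png

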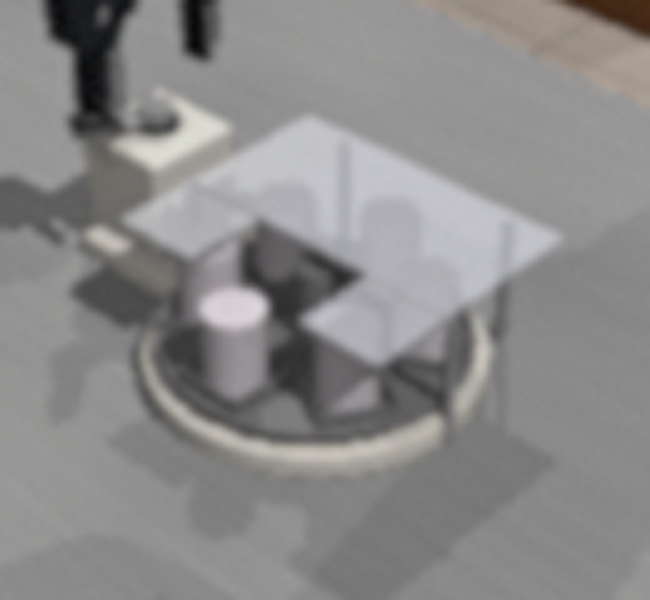

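View pics/scene9.png

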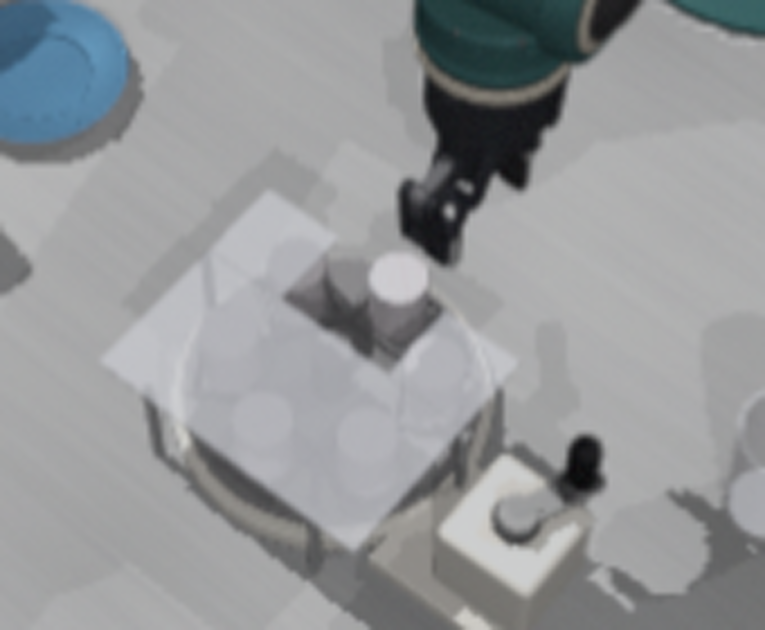

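Check the tin's top position and height by triangulation.

```bash
python3 - <<'E'
import pickle
from cams import *
np.set_printoptions(precision=4,suppress=True)
s=pickle.load(open("wrist9.pkl","rb"))
w=(170+273/3.3-.35,110+432/3.3-.35); a=(170+398/4.5-.4,130+278/4.5-.4); d=(190+236/5-.4,130+307/5-.4)
print("wrist",onz(s,w,.085),"scene",onz("scene",a,.085),"side",onz("side",d,.085)); print(tri("scene",a,"side",d))
from bench import manip
o=manip.observe(); print(o["clock"],o["position"],o["qvel"].round(3))
E
```

```text
wrist [0.5096 0.0304] scene [0.5116 0.0298] side [0.5131 0.0291]
(array([0.5123, 0.0294, 0.0853]), np.float64(0.0014831818827162708))
27.8167 [0.5097 0.0892 0.2798] [-0.028  0.007  0.017 -0.005 -0.001 -0.011]
```

Call:
{"op": "drive_tool", "data": {"series": [{"delta_pos":[0,0,5],"yaw":0,"grip":65},{"delta_pos":[0,0,0],"yaw":0,"grip":65},{"delta_pos":[0,0,0],"yaw":0,"grip":65},{"delta_pos":[0,0,0],"yaw":0,"grip":65},{"delta_pos":[0,0,0],"yaw":0,"grip":65}]}}

```text
clock: 28.23
position: [0.51, 0.0885, 0.2849]
tool_rot: [-0.0, 0.696, 0.718, -0.0]
force: [0.9, -0.1, -0.4]
width: 0.0646
```

```bash
python3 -c "
from bench import manip
print(manip.observe()['force']);print(manip.sign_off())"
```

```text
[ 0.94274411 -0.05657171 -0.43065023]
the job is handed in; nothing more can be done
None
```

I wound the crank clockwise about 3.4 turns, until the carousel came onto its stop with the empty seat in the opening. I held it snug there for about 1.2 s at 11 to 13 N, then eased back and let go. Then I set the middle-sized tin from the saucer down upright in the empty seat and let go of it. I handed the job in at 28.2 s; the sign-off gave no verdict.

**Last checks that passed**
- Triangulating the tin's lid puts its top at 85.3 mm, so its foot is on the 30 mm seat floor.
- The tin looks upright in all three views.
- The gripper is clear of everything, with no contact force beyond about 1 N.
- Every move while holding the tin stayed well above the bystanders. I did not re-measure where the lunchbox, tumbler and ladle rest ended up.

**Disagreements and limits**
- The cameras differ on the tin's x by about 3 mm: 0.510 m from the wrist, 0.512 m from the scene and 0.513 m from the side. All three put y at about 0.030 m. I measured the seat at about (0.510, 0.030) with the wrist camera, so even the worst reading is within the 6 mm tolerance.
- I measured the seat 1 to 2 mm to the side of where I worked out the opening's middle to be. That fits the stated 2 mm play, but it is close to what the camera calibration can resolve.

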